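# Set up the nitrogen drying rack

### The arm

A 6-joint arm with a two-finger parallel gripper is mounted at the origin on the work surface. World frame = base frame: x ahead of the robot, y to its left, z up, the work surface at z = 0. Lengths are in m, angles in rad, forces in N, time in s.
With the tool pointing down it reaches from about 0.3 to 0.775 m from the base axis. Payload 14.6 kg.
Tool frame: the origin (TCP) lies on the centre line of the jaws, within the pads' length; the fingertips stand 19 mm ahead of it and the grasp point (between the pads) is the TCP; y points along the fingers, x is the direction in which the jaws open and shut, and the axes are right-handed (so a half turn about y gives the same grasp; the last joint's range is limited). The gripper opens to 94 mm and grips with 3 to 60 N. Pads are 16 mm wide; open, the fingers measure 119 mm over their backs; the gripper's body (75 mm by 177 mm) begins 78 mm behind the grasp point.
Start: joints at [1.275, 0.3, 1.521, -0, 1.321, -0.067], TCP at [0.125, 0.536, 0.224] pointing down, gripper open.
Joint ranges: [-3.03, 3.03], [-0.79, 2.21], [0.23, 2.52], [-1.04, 4.18], [0, 3.07], [-2.55, 2.55]. Speed limits (rad/s): [2.22, 2.22, 2.57, 3.14, 3.14, 3.14].

### API

Orientations are given as [roll, pitch, yaw] about the fixed x, y, z axes, in that order (R = Rz(yaw) Ry(pitch) Rx(roll)).
In Python, from station import ctrl, optics gives the robot as it stands.
- The arm moves only by the tool jog_arm, never from a script. Its argument "targets" is a list of rows, each a list of 3 entries, a list of its own where there are three numbers: the finger opening in cm, from 0 to 9.4, then the shift along the tool's x, y, z in cm, then the turn about the tool's y in rad. A call has 1 to 10 rows; each row is the pose to reach, as a shift and turn from the pose commanded when the call began, along the tool's axes at that moment; what a row does not reach only later rows make up. A row lasts 1/10 s, in which the tool goes at most 50 mm and 8.59 degrees, less where a joint would pass 70% of its speed; a pose out of reach is approached as far as the arm can. A call with a gripper value outside its range is refused whole. The fingers move at their own pace and stop on an object; "grip_force" is the grip in N (left out, the last holds). Time passes only in rows, so rows that repeat a pose let the fingers close. It gives the time, the measured TCP pose, the force and the opening at its end, in the units of the state.
- ctrl.get_obs(): the state, without advancing time (a new reading comes with each control period).
- optics.camera(name): name is "scene" or "top"; returns a dict with "img" (420x560x3 uint8, red, green, blue), "range_z" (420x560 float32, m along the optical axis (not along the pixel's ray), 0 where there is no reading), "camera_matrix" (3x3 intrinsics, pixels), "world_to_cam" (4x4, takes a point from world to camera coordinates). Camera axes: x right, y up, looking along -z (the intrinsics and any distortion apply to the point x, -y, -z); pixel columns grow to the right and rows downward; lengths in m; the calibration is good to about 2 mm. A picture is of the moment at which its call begins.
- ctrl.hand_in(): hands the job in, once; it reports no verdict.
The state is a dict: "time_s": time; "qpos": joint angles; "joint_vel": joint speeds; "tau": joint torques, N m; "ee_pos": TCP position; "eef_rot": TCP orientation; "force": force on the tool from outside, world axes, zero at the start; "moment": the same for the moment, N m; "grip_width": finger opening in m.
Only numpy, scipy, OpenCV 4.12 (cv2) and the standard library are available. Lean on these libraries where they do the work, as an engineer would, in place of code of your own. Each camera call takes 0.05 s, during which the arm holds its last target. There are 200 camera calls.

### The job

Get the nitrogen drying rack going: slide every white dish that is out across the bench, without lifting it, until it stands centred on the painted ring under a nozzle of its own, and run all three brass jam nuts down tight against their bosses so the nozzle heights are locked. Only when that is all done, turn the green cock fully open. Leave the other things on the bench where they are.

Things in the scene. Friction and masses are not known exactly. Their poses are not given: they have to be found in the camera images.
- rack: fixed drying rack: manifold bar 30 mm deep (x), 660 long (y, -350 to +310), underside 115 and top 145 mm above the bench, on two blue posts 24 mm wide at y +-275 mm (feet 60 x 30 x 10 mm). Origin on the bench under the bar; x across the bar away from the robot, y along it. Nozzles at y +175, 0, -175; a white ring 131 mm across is painted on the bench under each. Cock on top at y -322
- nozzle1 (a point): tip of nozzle 1 (+175 mm along the bar), 12 mm thick, hanging 85 mm above the bench on the axis of its stem and nut; axes as the rack
- nozzle2 (a point): tip of nozzle 2 (0 mm along the bar), 12 mm thick, hanging 85 mm above the bench on the axis of its stem and nut; axes as the rack
- nozzle3 (a point): tip of nozzle 3 (-175 mm along the bar), 12 mm thick, hanging 85 mm above the bench on the axis of its stem and nut; axes as the rack
- nut1_mid (a point): centre of jam nut 1: brass hexagon 36 mm across flats, 14 thick, on a fixed threaded stem (18 mm thick, top 207 mm above the bench) over nozzle 1. Beneath is a fixed steel boss 30 mm across, from the bar's top (145 mm) to 169; the tight nut sits on it, its centre at 176. The point turns and rises with the nut; two flats face its own +x and -x
- nut2_mid (a point): centre of jam nut 2: brass hexagon 36 mm across flats, 14 thick, on a fixed threaded stem (18 mm thick, top 207 mm above the bench) over nozzle 2. Beneath is a fixed steel boss 30 mm across, from the bar's top (145 mm) to 169; the tight nut sits on it, its centre at 176. The point turns and rises with the nut; two flats face its own +x and -x
- nut3_mid (a point): centre of jam nut 3: brass hexagon 36 mm across flats, 14 thick, on a fixed threaded stem (18 mm thick, top 207 mm above the bench) over nozzle 3. Beneath is a fixed steel boss 30 mm across, from the bar's top (145 mm) to 169; the tight nut sits on it, its centre at 176. The point turns and rises with the nut; two flats face its own +x and -x
- nut1 (a joint): angle of jam nut 1 (rad): 0 = tight, stopped against its boss; grows as it is backed off, anticlockwise seen from above (right-hand thread, 4 mm rise a turn, so turning clockwise runs it down). At 0 two flats face the rack's x and -x. Light thread friction (0.04 N m) keeps it where it is left
- nut2 (a joint): angle of jam nut 2 (rad): 0 = tight, stopped against its boss; grows as it is backed off, anticlockwise seen from above (right-hand thread, 4 mm rise a turn, so turning clockwise runs it down). At 0 two flats face the rack's x and -x. Light thread friction (0.04 N m) keeps it where it is left
- nut3 (a joint): angle of jam nut 3 (rad): 0 = tight, stopped against its boss; grows as it is backed off, anticlockwise seen from above (right-hand thread, 4 mm rise a turn, so turning clockwise runs it down). At 0 two flats face the rack's x and -x. Light thread friction (0.04 N m) keeps it where it is left
- cock_grip (a point): middle of the cock's green handle bar, 178 mm above the bench; the bar is 64 mm long along this point's y, 12 mm thick along its x, 22 mm tall, turning about the vertical through its middle
- cock (a joint): angle of the shut-off cock's handle (rad): 0 = shut, bar in line with the manifold; 1.57 = open, bar across the manifold, at its stop; opens anticlockwise seen from above; stays where it is left (friction 0.06 N m)
- dish1: white porcelain drying dish, flat-bottomed with straight upright wall: 120 mm across, 50 mm tall, wall 5 mm, floor 6 mm, open at the top, about 0.25 kg; origin at the centre of its underside, z up; may be absent (two or three dishes are out)
- dish2: white porcelain drying dish, flat-bottomed with straight upright wall: 120 mm across, 50 mm tall, wall 5 mm, floor 6 mm, open at the top, about 0.25 kg; origin at the centre of its underside, z up; may be absent (two or three dishes are out)
- dish3: white porcelain drying dish, flat-bottomed with straight upright wall: 120 mm across, 50 mm tall, wall 5 mm, floor 6 mm, open at the top, about 0.25 kg; origin at the centre of its underside, z up; may be absent (two or three dishes are out)
- wash_bottle: white plastic bottle with a blue cap, 66 mm across, 150 tall; origin at the centre of its underside; a bystander, to be left where it stands
- conical_flask: green glass conical flask, 76 mm across the foot, 108 tall; origin at the centre of its underside; a bystander, to be left where it stands
- cork_ring: cork ring 90 mm across, 28 tall, lying flat; origin at the centre of its underside; a bystander, to be left where it stands
- card_box: small open cardboard box 90 x 70 x 40 mm; origin at the centre of its underside; a bystander, to be left where it stands
- notebook: white notebook 150 x 210 x 12 mm; origin at the centre of its underside; a bystander, to be left where it stands
- clip: yellow plastic joint clip 34 x 26 x 10 mm; origin at the centre of its underside; a bystander, to be left where it stands
- jar: amber jar with a red cap, 60 mm across, 85 tall; origin at the centre of its underside; a bystander, to be left where it stands

How it is judged:
On the way, in this order (a step that is already met when the one before it is completed fails the run):
1. every dish stands under a nozzle and all three jam nuts are tight, the cock still shut ((horizontal distance between dish1 and nozzle1 below 0.015 m or horizontal distance between dish1 and nozzle2 below 0.015 m or horizontal distance between dish1 and nozzle3 below 0.015 m) and (horizontal distance between dish2 and nozzle1 below 0.015 m or horizontal distance between dish2 and nozzle2 below 0.015 m or horizontal distance between dish2 and nozzle3 below 0.015 m) and (horizontal distance between dish3 and nozzle1 below 0.015 m or horizontal distance between dish3 and nozzle2 below 0.015 m or horizontal distance between dish3 and nozzle3 below 0.015 m) and height (world z) of each of dish1, dish2, dish3 below 0.006 m and angle between each of dish1, dish2, dish3's own z axis and vertical below 0.06 rad and linear speed of each of dish1, dish2, dish3 below 0.02 m/s and value of joint each of nut1, nut2, nut3 below 0.12 rad and value of joint cock below 0.4 rad), for 0.2 s.
2. the cock is turned fully open (value of joint cock above 1.4 rad), for 0.2 s.
At the end, for the whole second after the job is handed in: Every dish present stands flat on the bench and at rest with its centre within 15 mm (horizontally) of a nozzle's axis; each jam nut is within 0.12 rad of its stop against the boss; the cock is open to at least 1.4 rad ((horizontal distance between dish1 and nozzle1 below 0.015 m or horizontal distance between dish1 and nozzle2 below 0.015 m or horizontal distance between dish1 and nozzle3 below 0.015 m) and (horizontal distance between dish2 and nozzle1 below 0.015 m or horizontal distance between dish2 and nozzle2 below 0.015 m or horizontal distance between dish2 and nozzle3 below 0.015 m) and (horizontal distance between dish3 and nozzle1 below 0.015 m or horizontal distance between dish3 and nozzle2 below 0.015 m or horizontal distance between dish3 and nozzle3 below 0.015 m) and height (world z) of each of dish1, dish2, dish3 below 0.006 m and angle between each of dish1, dish2, dish3's own z axis and vertical below 0.06 rad and linear speed of each of dish1, dish2, dish3 below 0.02 m/s and value of joint each of nut1, nut2, nut3 below 0.12 rad and value of joint cock above 1.4 rad); the robot touches nothing.
It fails at once if a dish is lifted off the bench (more than 25 mm) or tipped up (height (world z) of any of dish1, dish2, dish3 above 0.025 m or angle between any of dish1, dish2, dish3's own z axis and vertical above 0.5 rad).
It fails at once if a bystander is moved more than 30 mm (distance of any of wash_bottle, conical_flask, cork_ring, card_box, notebook, clip, jar from where it was at the start of the episode above 0.03 m).
Of dish1, dish2, dish3 only 2 to 3 are there at a start; the rules pass over those that are not, and their reading is None.
At some moment in a run one of dish1, dish2, dish3 may be knocked a few centimetres aside while the robot is not near it.
Once in a run the grip may slacken for a moment while it holds something.
It also fails if it takes over 210 s, if anything falls off the work surface, if the arm or the gripper's body presses on something with over 40 N, if the wrist force passes 120 N, or if a joint passes its speed limit or range.

## Working session

There is one attempt and no reset: what is moved stays moved. The work goes in short steps, Python scripts to look and compute and a tool call to move; the robot and the scene stay as the last step left them, time stands still between calls to the robot, and variables do not carry over. Pictures are saved under pics/ and viewed, about 12 in all and at most 16, crops included, and the job is handed in when it is done.

Besides the shell and the picture viewer there is one more tool, called as name(argument=value, ...), one argument or row to a line, values as JSON. jog_arm: Moves the arm, as the interface text tells. Its arguments: {"type":"object","properties":{"targets":{"type":"array","items":{"type":"array"}},"grip_force":{"type":"number"}},"required":["targets"]}

```bash
mkdir -p pics; ls; cat > h.py <<'E'
import numpy as np, cv2
from station import ctrl, optics
def snap(name,fn):
    d=optics.camera(name); cv2.imwrite('pics/'+fn+'.png',d['img'][:,:,::-1]); np.savez('pics/'+fn+'.npz',**d); return d
def load(fn): return dict(np.load('pics/'+fn+'.npz'))
def px(d,u,v,z=None):
    K=d['camera_matrix'];T=np.linalg.inv(d['world_to_cam'])
    r=np.array([(u-K[0,2])/K[0,0],-(v-K[1,2])/K[1,1],-1.]);R=T[:3,:3]@r;o=T[:3,3]
    s=d['range_z'][int(v),int(u)] if z is None else (z-o[2])/R[2]
    return o+s*R
def cloud(d):
    K=d['camera_matrix'];T=np.linalg.inv(d['world_to_cam']);h,w=d['range_z'].shape
    u,v=np.meshgrid(np.arange(w),np.arange(h));z=d['range_z']
    P=np.stack([(u-K[0,2])/K[0,0]*z,-(v-K[1,2])/K[1,1]*z,-z],-1)
    return P@T[:3,:3].T+T[:3,3]
def uv(d,p):
    q=d['world_to_cam']@np.r_[p,1];K=d['camera_matrix'];return K[0,0]*q[0]/-q[2]+K[0,2],K[1,1]*-q[1]/-q[2]+K[1,2]
E
python3 - <<'E'
from h import *
for n in('scene','top'):
    d=snap(n,n+'0'); print(n,np.linalg.inv(d['world_to_cam'])[:3].round(3).tolist(),d['camera_matrix'].round(1).tolist())
print(ctrl.get_obs())
E
```

```text
pics
scene [[-0.255, -0.553, 0.793, 1.522], [0.967, -0.142, 0.211, 0.207], [-0.004, 0.821, 0.571, 0.833]] [[429.5, 0.0, 276.2], [0.0, 429.5, 208.1], [0.0, 0.0, 1.0]]
top [[-0.019, 0.997, -0.081, 0.442], [-1.0, -0.017, 0.023, -0.015], [0.021, 0.081, 0.996, 1.578]] [[487.0, 0.0, 280.5], [0.0, 487.0, 215.7], [0.0, 0.0, 1.0]]
{'time_s': 0.1, 'qpos': array([ 1.27537722e+00,  3.00416684e-01,  1.52154388e+00, -4.05746175e-05,
        1.32069394e+00, -6.65957236e-02]), 'joint_vel': array([-0.00076789, -0.00013625, -0.00197365, -0.001129  , -0.00046439,
       -0.00034751]), 'tau': array([ 5.06848610e-04, -5.32636929e+01, -3.53284371e+01,  7.09029450e-02,
        2.34229368e-02, -1.01724484e-04]), 'ee_pos': array([0.12470187, 0.53544506, 0.2239319 ]), 'eef_rot': array([-1.57076488e+00,  1.06210797e-03,  1.34198303e+00]), 'force': array([ 0.55342517,  0.74642292, -0.21406931]), 'moment': array([ 0.01512398,  0.02035952, -0.00675288]), 'grip_width': 0.09392805534019197}
```

View pics/scene0.png

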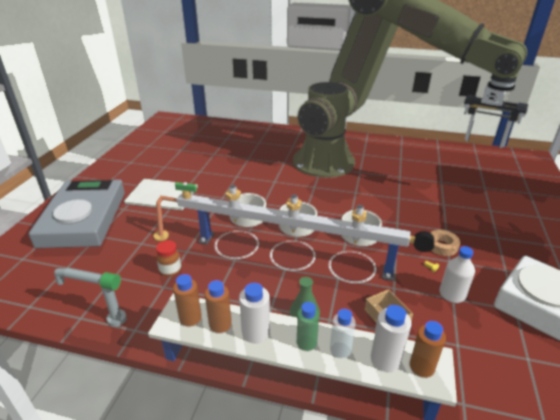

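View pics/top0.png

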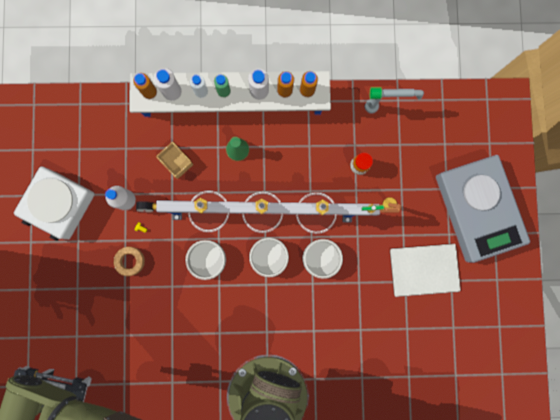

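The scene view shows three dishes in front of the bar, at about top-view px (206,260), (269,257) and (323,258). Three nuts sit on the bar at (200,205), (262,206) and (323,207), with the green cock at (373,208). The rings are slightly beyond the dishes.

```bash
python3 - <<'E'
from h import *
def rect(m,P,name):
    q=P[m][:,:2].astype(np.float32); r=cv2.minAreaRect(q); print(name,m.sum(),q.mean(0).round(4),r, P[m][:,2].mean().round(4))
for n in('top0','scene0'):
    d=load(n);P=cloud(d);X,Y,Z=P[...,0],P[...,1],P[...,2];I=d['img'].astype(int);R,G,B=I[...,0],I[...,1],I[...,2]
    print(n)
    box=(X>.3)&(X<.75)&(Y>-.45)&(Y<.45)
    m=box&(Z>.14)&(Z<.15)&(abs(R-G)<25)&(abs(G-B)<30); rect(m,P,'bar')
    A=np.polyfit(Y[m],X[m],1);print('line x=a y+b',A)
    m=box&(R>B+50)&(G>B+25)&(Z>.165)&(Z<.215)
    k,L,s,c=cv2.connectedComponentsWithStats(m.astype(np.uint8))
    for i in range(1,k):
        if s[i,4]>8:
            mm=L==i; p=P[mm]; top=p[p[:,2]<.2]; print('nut',c[i].round(1),s[i],p[:,:2].mean(0).round(4),np.percentile(p[:,2],[5,30,50,70,95]).round(4))
    m=box&(G>R+30)&(Z>.15)&(Z<.21); rect(m,P,'cock') if m.sum()>5 else 0
    w=box&(Z>.04)&(Z<.056)&(R>130)&(abs(R-B)<50)
    k,L,s,c=cv2.connectedComponentsWithStats(cv2.dilate(w.astype(np.uint8),np.ones((3,3))))
    for i in range(1,k):
        mm=(L==i)&w
        if mm.sum()>60:
            p=P[mm][:,:2].astype(np.float32); print('dish',mm.sum(),c[i].round(0),cv2.minEnclosingCircle(p))
d=load('top0')
cv2.imwrite('pics/c1.png',cv2.resize(d['img'][180:290,110:410,::-1],(780,286),interpolation=cv2.INTER_CUBIC))
i2=load('scene0')['img']; cv2.imwrite('pics/c2.png',cv2.resize(i2[170:260,140:420,::-1],(784,252),interpolation=cv2.INTER_CUBIC))
a=cv2.imread('pics/c1.png');b=cv2.imread('pics/c2.png');cv2.imwrite('pics/c.png',np.vstack([a,cv2.resize(b,(780,252))]))
E
```

```text
top0
bar 1629 [0.5853 0.0161] ((0.5857478976249695, 0.018279731273651123), (0.7176180481910706, 0.0302282627671957), 88.15863800048828) 0.1449
line x=a y+b [0.03296831 0.58475119]
nut [200.4 204.9] [194 198  13  15 109] [0.5903 0.1825] [0.1807 0.1842 0.186  0.1879 0.1954]
nut [261.3 205.6] [255 199  13  14 110] [0.5852 0.0081] [0.1822 0.1863 0.1881 0.1892 0.1986]
nut [321.7 206.6] [316 200  13  14 111] [ 0.5797 -0.1653] [0.1809 0.1849 0.1868 0.1889 0.1928]
nut [371.3 210.5] [369 210   6   3  10] [ 0.5677 -0.3123] [0.1654 0.1663 0.1669 0.1674 0.1694]
cock 106 [ 0.5868 -0.1467] ((0.599714994430542, 0.05383995175361633), (0.7950129508972168, 0.02423059567809105), 85.5489501953125) 0.1794
dish 194 [268. 257.] ((0.4390428364276886, -0.0094064362347126), 0.059921350330114365)
dish 199 [205. 259.] ((0.4355344772338867, 0.18928563594818115), 0.06047023832798004)
dish 195 [323. 258.] ((0.43118587136268616, -0.17920532822608948), 0.060041651129722595)
scene0
bar 1640 [0.5894 0.0297] ((0.5859811902046204, 0.015921592712402344), (0.714238166809082, 0.037369877099990845), 88.24452209472656) 0.1441
line x=a y+b [0.03156756 0.58849141]
nut [186.2 191.7] [184 191   6   3  12] [ 0.5816 -0.3111] [0.1651 0.1674 0.1683 0.1694 0.1698]
nut [233.1 195.1] [226 190  15  10  98] [ 0.5879 -0.1651] [0.177  0.1822 0.185  0.1865 0.1881]
nut [294.1 204.7] [287 199  15  11 101] [0.5926 0.0091] [0.1775 0.1831 0.1859 0.1868 0.1887]
nut [359.2 216. ] [352 210  15  12 108] [0.5987 0.1828] [0.1749 0.1822 0.1838 0.1848 0.1866]
cock 133 [ 0.5837 -0.2442] ((0.6037492156028748, 0.052812933921813965), (0.7953813672065735, 0.01933511346578598), 85.8862075805664) 0.1803
dish 89 [254. 198.] ((0.40454238653182983, -0.16861394047737122), 0.05406665429472923)
dish 62 [375. 217.] ((0.410592257976532, 0.21831510961055756), 0.042548757046461105)
```

View pics/c.png

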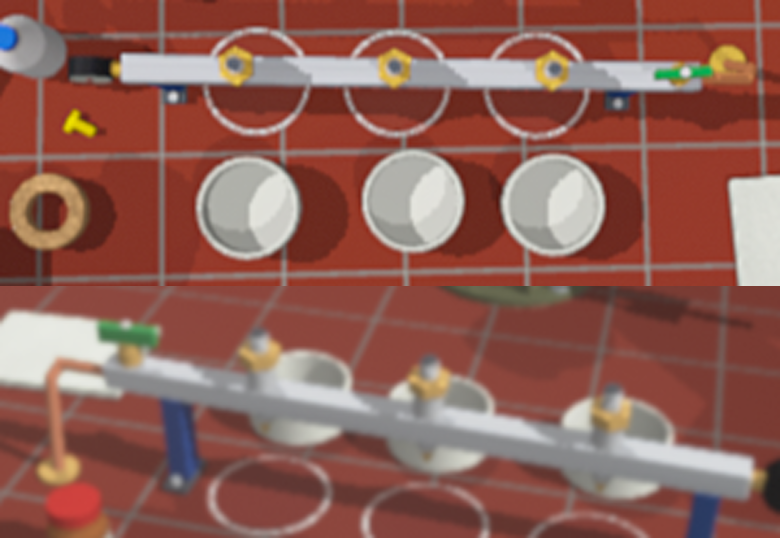

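```bash
python3 - <<'E'
from h import *
d=load('top0');I=d['img'].astype(np.float32)
N=[(.5912,.1830),(.5857,.0085),(.580,-.1663)]
tiles=[]
for (x,y) in N:
    g=np.arange(-32,32.1,.5)/1000
    xs,ys=np.meshgrid(g,g,indexing='ij')  # row = x, col = y
    zt=.188
    q=np.stack([x+xs,y+ys,np.full_like(xs,zt),np.ones_like(xs)],-1)@d['world_to_cam'].T
    K=d['camera_matrix'];u=(K[0,0]*q[...,0]/-q[...,2]+K[0,2]).astype(np.float32);v=(K[1,1]*-q[...,1]/-q[...,2]+K[1,2]).astype(np.float32)
    t=cv2.remap(I,u,v,cv2.INTER_CUBIC)
    w=np.clip((t[...,0]-t[...,2]-15)/60,0,1); w[np.hypot(xs,ys)>.026]=0
    # include the stem hole
    f=w.copy(); f[np.hypot(xs,ys)<.012]=1
    cx,cy=(f*xs).sum()/f.sum(),(f*ys).sum()/f.sum()
    best=[]
    for a in np.radians(np.arange(0,60,2)):
        for dx in np.arange(-4,4.1,1)/1000:
            for dy in np.arange(-4,4.1,1)/1000:
                X,Y=xs-dx,ys-dy;h=np.max([abs(np.cos(a+k*np.pi/3)*X+np.sin(a+k*np.pi/3)*Y) for k in range(3)],0)
                m=np.clip((.0185-h)/.002+.5,0,1);best.append((((m-f)**2).sum(),np.degrees(a),dx,dy))
    best.sort();print((x+cx,y+cy),'area mm2',f.sum()*.25,[tuple(np.round(b,3)) for b in best[:4]]);
    by={}
    for b in best: by.setdefault(round(b[1]),round(float(b[0])))
    print({k:by[k] for k in sorted(by)})
    tiles.append(cv2.resize(np.flip(t,(0,1)),(260,260)))
E
```

```text
(np.float64(0.5929541274175854), np.float64(0.18232643545841007)) area mm2 1616.5034 [(np.float64(1433.927), np.float64(32.0), np.float64(0.004), np.float64(0.0)), (np.float64(1434.521), np.float64(34.0), np.float64(0.004), np.float64(0.0)), (np.float64(1437.591), np.float64(32.0), np.float64(0.003), np.float64(0.0)), (np.float64(1437.631), np.float64(30.0), np.float64(0.004), np.float64(0.0))]
{0: 1576, 2: 1574, 4: 1574, 6: 1570, 8: 1564, 10: 1555, 12: 1543, 14: 1528, 16: 1511, 18: 1494, 20: 1479, 22: 1466, 24: 1458, 26: 1450, 28: 1442, 30: 1438, 32: 1434, 34: 1435, 36: 1439, 38: 1446, 40: 1457, 42: 1470, 44: 1485, 46: 1501, 48: 1515, 50: 1529, 52: 1541, 54: 1552, 56: 1561, 58: 1567}
(np.float64(0.5879721553048064), np.float64(0.008382654526246319)) area mm2 1610.9849 [(np.float64(1531.857), np.float64(28.0), np.float64(0.004), np.float64(0.0)), (np.float64(1532.598), np.float64(26.0), np.float64(0.004), np.float64(0.0)), (np.float64(1535.06), np.float64(30.0), np.float64(0.004), np.float64(0.0)), (np.float64(1535.388), np.float64(24.0), np.float64(0.004), np.float64(0.0))]
{0: 1669
[... 289 characters left out ...]
np.float64(0.5821007351667976), np.float64(-0.16579038655445752)) area mm2 1643.0488 [(np.float64(1558.028), np.float64(28.0), np.float64(0.004), np.float64(0.001)), (np.float64(1560.44), np.float64(26.0), np.float64(0.004), np.float64(0.001)), (np.float64(1561.077), np.float64(30.0), np.float64(0.004), np.float64(0.001)), (np.float64(1563.349), np.float64(28.0), np.float64(0.003), np.float64(0.001))]
{0: 1705, 2: 1696, 4: 1691, 6: 1683, 8: 1672, 10: 1660, 12: 1646, 14: 1630, 16: 1614, 18: 1599, 20: 1585, 22: 1574, 24: 1566, 26: 1560, 28: 1558, 30: 1561, 32: 1565, 34: 1575, 36: 1588, 38: 1604, 40: 1621, 42: 1639, 44: 1655, 46: 1668, 48: 1680, 50: 1689, 52: 1696, 54: 1700, 56: 1703, 58: 1702}
```

```bash
cat >> h.py <<'E'
def rows(*targets):
    """targets (x,y,z,yaw) chained: prints shift (cm, tool axes of the first pose or the previous target) and turn"""
    o=ctrl.get_obs();x0,y0,z0=o['ee_pos'];a=o['eef_rot'][2]
    print('t',round(o['time_s'],1),'pos',o['ee_pos'].round(4),'yaw',round(a,3),'q6',o['qpos'][5].round(2),'F',o['force'].round(1),'Mz',o['moment'].round(3),'w',round(o['grip_width'],4))
    for x,y,z,b in targets:
        dx,dy=x-x0,y-y0
        print('shift',np.round([100*(np.cos(a)*dx+np.sin(a)*dy),-100*(z-z0),100*(-np.sin(a)*dx+np.cos(a)*dy)],2).tolist(),'turn',round(a-b,3))
E
python3 - <<'E'
from h import *
rows((.592,.183,.25,2.618),(.592,.183,.180,2.618))
E
```

```text
t 0.1 pos [0.1247 0.5354 0.2239] yaw 1.342 q6 -0.07 F [ 0.6  0.7 -0.2] Mz [ 0.015  0.02  -0.007] w 0.0939
shift [-23.73, -2.61, -53.51] turn -1.276
shift [-23.73, 4.39, -53.51] turn -1.276
```

jog_arm(
  targets=[
    [9.4,[-23.7,-2.6,-53.5],-1.276],
    [9.4,[-23.7,-2.6,-53.5],-1.276],
    [9.4,[-23.7,-2.6,-53.5],-1.276],
    [9.4,[-23.7,-2.6,-53.5],-1.276],
    [9.4,[-23.7,-2.6,-53.5],-1.276],
    [9.4,[-23.7,-2.6,-53.5],-1.276],
    [9.4,[-23.7,-2.6,-53.5],-1.276],
    [9.4,[-23.7,-2.6,-53.5],-1.276],
    [9.4,[-23.7,-2.6,-53.5],-1.276],
    [9.4,[-23.7,-2.6,-53.5],-1.276],
  ],
  grip_force=15,
)

```text
time_s: 1.1
ee_pos: [0.4892, 0.2615, 0.2446]
eef_rot: [-1.571, -0.0, 2.624]
force: [-0.2, 0.8, 0.3]
grip_width: 0.0941
```

```bash
python3 -c "
from h import *
rows((.592,.183,.25,2.618),(.592,.183,.180,2.618))"
```

```text
t 1.1 pos [0.4892 0.2615 0.2446] yaw 2.624 q6 -2.2 F [-0.2  0.8  0.3] Mz [ 0.082  0.076 -0.048] w 0.0941
shift [-12.82, -0.54, 1.73] turn 0.006
shift [-12.82, 6.46, 1.73] turn 0.006
```

jog_arm(
  targets=[
    [9.4,[-12.8,-0.5,1.7],0],
    [9.4,[-12.8,-0.5,1.7],0],
    [9.4,[-12.8,-0.5,1.7],0],
    [9.4,[-12.8,-0.5,1.7],0],
    [9.4,[-12.8,-0.5,1.7],0],
    [9.4,[-12.8,-0.5,1.7],0],
  ],
)

```text
time_s: 1.7
ee_pos: [0.5898, 0.1848, 0.2496]
eef_rot: [-1.571, -0.0, 2.619]
force: [-1.4, 0.4, -0.3]
grip_width: 0.0945
```

```bash
python3 -c "
from h import *
rows((.592,.183,.25,2.618),(.592,.183,.180,2.618))
snap('top','t1');d=snap('scene','s1')
print(uv(d,(.592,.183,.18)))
cv2.imwrite('pics/s1c.png',cv2.resize(d['img'][80:260,250:450,::-1],(600,540),interpolation=cv2.INTER_CUBIC))"
```

```text
t 1.7 pos [0.5898 0.1848 0.2496] yaw 2.619 q6 -2.37 F [-1.4  0.4 -0.3] Mz [0.033 0.044 0.055] w 0.0945
shift [-0.28, -0.04, 0.05] turn 0.001
shift [-0.28, 6.96, 0.05] turn 0.001
(np.float64(359.4338580082883), np.float64(215.37341447402633))
```

View pics/s1c.png

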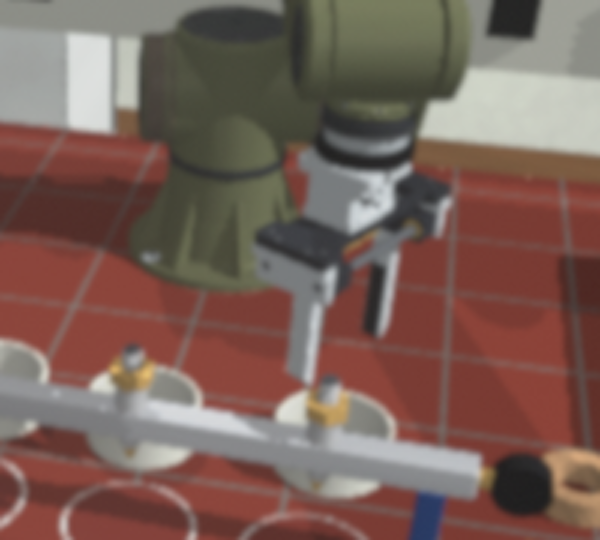

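The gripper hangs above nut 1 (crop px 328,400), with its long body side along the jaw direction. I'll lower it and close.

jog_arm(
  targets=[
    [9.4,[-0.2,3.5,0],0],
    [9.4,[-0.2,7.0,0],0],
    [9.4,[-0.2,7.0,0],0],
    [3.0,[-0.2,7.0,0],0],
    [3.0,[-0.2,7.0,0],0],
    [3.0,[-0.2,7.0,0],0],
    [3.0,[-0.2,7.0,0],0],
    [3.0,[-0.2,7.0,0],0],
    [3.0,[-0.2,7.0,0],0],
    [3.0,[-0.2,7.0,0],0],
  ],
  grip_force=15,
)

```text
time_s: 2.8
ee_pos: [0.5923, 0.1831, 0.1798]
eef_rot: [-1.571, 0.0, 2.618]
force: [0.4, 1.0, 0.2]
grip_width: 0.0413
```

```bash
python3 -c "
from h import *
rows((.592,.183,.25,2.618))"
```

```text
t 2.8 pos [0.5923 0.1831 0.1798] yaw 2.618 q6 -2.38 F [0.4 1.  0.2] Mz [0.045 0.058 0.023] w 0.0413
shift [0.02, -7.02, 0.02] turn 0.0
```

jog_arm(
  targets=[
    [3.0,[0,0,0],0],
    [3.0,[0,0,0],0],
    [3.0,[0,0,0],0],
  ],
  grip_force=15,
)

```text
time_s: 3.1
ee_pos: [0.5915, 0.184, 0.1797]
eef_rot: [-1.571, -0.002, 2.619]
force: [-6.2, 5.3, 2.2]
grip_width: 0.0361
```

```bash
python3 -c "
from h import *
rows((.592,.183,.25,2.618))"
```

```text
t 3.1 pos [0.5915 0.184  0.1797] yaw 2.619 q6 -2.38 F [-6.2  5.3  2.2] Mz [0.984 1.107 0.019] w 0.0361
shift [-0.09, -7.03, 0.06] turn 0.001
```

jog_arm(
  targets=[
    [3.0,[0.12,0.01,0],0.14],
    [3.0,[0.12,0.02,0],0.28],
    [3.0,[0.12,0.03,0],0.42],
    [3.0,[0.12,0.04,0],0.56],
    [3.0,[0.12,0.05,0],0.7],
    [3.0,[0.12,0.06,0],0.84],
    [3.0,[0.12,0.07,0],0.98],
    [3.0,[0.12,0.08,0],1.12],
    [3.0,[0.12,0.08,0],1.26],
    [3.0,[0.12,0.09,0],1.4],
  ],
)

```text
time_s: 4.1
ee_pos: [0.5922, 0.1817, 0.1789]
eef_rot: [-1.574, 0.002, 1.211]
force: [5.8, -13.8, 0.4]
grip_width: 0.0359
```

```bash
python3 -c "
from h import *
rows((.592,.183,.25,2.618))"
```

```text
t 4.1 pos [0.5922 0.1817 0.1789] yaw 1.211 q6 -0.97 F [  5.8 -13.8   0.4] Mz [-2.464 -0.944  0.035] w 0.0359
shift [0.12, -7.11, 0.06] turn -1.407
```

jog_arm(
  targets=[
    [3.0,[-0.08,0.01,-0.08],0.1],
    [3.0,[-0.08,0.02,-0.08],0.2],
    [3.0,[-0.08,0.02,-0.08],0.31],
  ],
)

```text
time_s: 4.4
ee_pos: [0.592, 0.1811, 0.1786]
eef_rot: [-1.572, 0.002, 0.903]
force: [0.2, -11.4, 1.9]
grip_width: 0.036
```

```bash
python3 -c "
from h import *
rows((.592,.183,.25,-.15))"
```

```text
t 4.4 pos [0.592  0.1811 0.1786] yaw 0.903 q6 -0.66 F [  0.2 -11.4   1.9] Mz [-2.013 -0.023  0.065] w 0.036
shift [0.15, -7.14, 0.12] turn 1.053
```

jog_arm(
  targets=[
    [3.0,[-0.08,0.01,-0.06],0.14],
    [3.0,[-0.08,0.02,-0.06],0.28],
    [3.0,[-0.08,0.03,-0.06],0.42],
    [3.0,[-0.08,0.04,-0.06],0.56],
    [3.0,[-0.08,0.05,-0.06],0.7],
    [3.0,[-0.08,0.06,-0.06],0.84],
    [3.0,[-0.08,0.06,-0.06],0.95],
    [3.0,[-0.08,0.07,-0.06],1.05],
  ],
)

```text
time_s: 5.2
ee_pos: [0.5903, 0.1806, 0.1778]
eef_rot: [-1.574, 0.004, -0.147]
force: [-13.5, -8.0, 7.5]
grip_width: 0.0358
```

```bash
python3 -c "
from h import *
rows((.592,.183,.25,-1.2))"
```

```text
t 5.2 pos [0.5903 0.1806 0.1778] yaw -0.147 q6 0.39 F [-13.5  -8.    7.5] Mz [-1.524  2.743  0.078] w 0.0358
shift [0.13, -7.22, 0.26] turn 1.053
```

jog_arm(
  targets=[
    [3.0,[-0.09,0.0,-0.08],0.14],
    [3.0,[-0.09,0.0,-0.08],0.28],
    [3.0,[-0.09,0.01,-0.08],0.42],
    [3.0,[-0.09,0.02,-0.08],0.56],
    [3.0,[-0.09,0.02,-0.08],0.7],
    [3.0,[-0.09,0.03,-0.08],0.84],
    [3.0,[-0.09,0.03,-0.08],0.95],
    [3.0,[-0.09,0.04,-0.08],1.05],
  ],
)

```text
time_s: 6.0
ee_pos: [0.5896, 0.1816, 0.1772]
eef_rot: [-1.573, 0.001, -1.195]
force: [-3.5, 5.2, 1.2]
grip_width: 0.0367
```

```bash
python3 -c "
from h import *
rows((.592,.183,.25,-1.2))"
```

```text
t 6.0 pos [0.5896 0.1816 0.1772] yaw -1.195 q6 1.43 F [-3.5  5.2  1.2] Mz [0.798 0.879 0.699] w 0.0367
shift [-0.04, -7.28, 0.27] turn 0.005
```

jog_arm(
  targets=[
    [7,[0,0,0],-0.1],
    [7,[0,0,0],-0.1],
    [7,[0,0,0],-0.1],
    [7,[0,0,0],-0.1],
    [7,[0,-4,0],-0.1],
    [7,[0,-7,0],-0.1],
  ],
)

```text
time_s: 6.6
ee_pos: [0.5906, 0.1809, 0.2489]
eef_rot: [-1.571, 0.0, -1.093]
force: [0.8, -0.3, 1.5]
grip_width: 0.07
```

```bash
python3 -c "
from h import *
rows((.585,.0075,.25,2.4),(.585,.0075,.181,2.4))"
```

```text
t 6.6 pos [0.5906 0.1809 0.2489] yaw -1.093 q6 1.33 F [ 0.8 -0.3  1.5] Mz [-0.017  0.101  0.034] w 0.07
shift [15.14, -0.11, -8.47] turn -3.493
shift [15.14, 6.79, -8.47] turn -3.493
```

jog_arm(
  targets=[
    [9.4,[4,-0.1,-2.2],-0.15],
    [9.4,[8,-0.1,-4.4],-0.3],
    [9.4,[12,-0.1,-6.5],-0.45],
    [9.4,[15.1,-0.1,-8.5],-0.6],
    [9.4,[15.1,-0.1,-8.5],-0.75],
    [9.4,[15.1,-0.1,-8.5],-0.9],
    [9.4,[15.1,-0.1,-8.5],-1.05],
    [9.4,[15.1,-0.1,-8.5],-1.2],
    [9.4,[15.1,-0.1,-8.5],-1.35],
    [9.4,[15.1,-0.1,-8.5],-1.5],
  ],
)

```text
time_s: 7.6
ee_pos: [0.5848, 0.0077, 0.2485]
eef_rot: [-1.571, -0.0, 0.401]
force: [-0.3, -0.6, 0.3]
grip_width: 0.0941
```

jog_arm(
  targets=[
    [9.4,[0,0,0],-1.5],
    [9.4,[0,0,0],-1.5],
    [9.4,[0,0,0],-1.5],
    [9.4,[0,0,0],-1.5],
    [9.4,[0,0,0],-1.5],
    [9.4,[0,0,0],-1.5],
    [9.4,[0,0,0],-1.5],
    [9.4,[0,0,0],-1.5],
    [9.4,[0,0,0],-1.5],
    [9.4,[0,0,0],-1.5],
  ],
)

```text
time_s: 8.6
ee_pos: [0.5848, 0.0078, 0.2485]
eef_rot: [-1.571, 0.0, 1.901]
force: [-0.4, -0.1, 0.0]
grip_width: 0.0941
```

jog_arm(
  targets=[
    [9.4,[0,0,0],-0.5],
    [9.4,[0,0,0],-0.5],
    [9.4,[0,0,0],-0.5],
    [9.4,[0,0,0],-0.5],
    [9.4,[0,0,0],-0.5],
  ],
)

```text
time_s: 9.1
ee_pos: [0.5848, 0.0078, 0.2485]
eef_rot: [-1.571, 0.0, 2.396]
force: [0.1, -0.2, 0.3]
grip_width: 0.0941
```

```bash
python3 -c "
from h import *
rows((.585,.0075,.25,2.4),(.585,.0075,.182,2.4))"
```

```text
t 9.1 pos [0.5848 0.0078 0.2485] yaw 2.396 q6 -2.45 F [ 0.1 -0.2  0.3] Mz [0.049 0.1   0.016] w 0.0941
shift [-0.03, -0.15, 0.0] turn -0.004
shift [-0.03, 6.65, 0.0] turn -0.004
```

jog_arm(
  targets=[
    [6,[0,3.5,0],0],
    [5,[0,6.7,0],0],
    [5,[0,6.7,0],0],
    [3.0,[0,6.7,0],0],
    [3.0,[0,6.7,0],0],
    [3.0,[0,6.7,0],0],
    [3.0,[0,6.7,0],0],
    [3.0,[0,6.7,0],0],
    [3.0,[0,6.7,0],0],
    [3.0,[0,6.7,0],0],
  ],
  grip_force=15,
)

```text
time_s: 10.1
ee_pos: [0.5852, 0.0077, 0.1823]
eef_rot: [-1.572, 0.001, 2.396]
force: [0.1, -0.6, 6.2]
grip_width: 0.0386
```

```bash
python3 -c "
from h import *
rows((.585,.0075,.25,2.4),(.585,.0075,.182,2.4))"
```

```text
t 10.1 pos [0.5852 0.0077 0.1823] yaw 2.396 q6 -2.45 F [ 0.1 -0.6  6.2] Mz [-0.149 -0.09   0.042] w 0.0386
shift [-0.0, -6.77, 0.03] turn -0.004
shift [-0.0, 0.03, 0.03] turn -0.004
```

jog_arm(
  targets=[
    [3.0,[0,0,0],0],
    [3.0,[0,0,0],0],
    [3.0,[0,0,0],0],
    [3.0,[0,0,0],0],
  ],
)

```text
time_s: 10.5
ee_pos: [0.5852, 0.0077, 0.1823]
eef_rot: [-1.572, 0.001, 2.396]
force: [-0.4, -0.3, 6.1]
grip_width: 0.0388
```

```bash
python3 -c "
from h import *
rows((.585,.0075,.25,2.4),(.585,.0075,.182,2.4))"
```

```text
t 10.5 pos [0.5852 0.0077 0.1823] yaw 2.396 q6 -2.45 F [-0.4 -0.3  6.1] Mz [-0.124 -0.099  0.04 ] w 0.0388
shift [-0.0, -6.77, 0.03] turn -0.004
shift [-0.0, 0.03, 0.03] turn -0.004
```

jog_arm(
  targets=[
    [3.0,[0,0.0,0],0.15],
    [3.0,[0,0.01,0],0.3],
    [3.0,[0,0.02,0],0.45],
    [3.0,[0,0.03,0],0.6],
    [3.0,[0,0.04,0],0.75],
    [3.0,[0,0.05,0],0.9],
    [3.0,[0,0.06,0],1.05],
    [3.0,[0,0.07,0],1.2],
    [3.0,[0,0.08,0],1.35],
    [3.0,[0,0.09,0],1.5],
  ],
)

```text
time_s: 11.5
ee_pos: [0.5852, 0.0069, 0.1813]
eef_rot: [-1.573, 0.0, 0.889]
force: [0.9, -6.2, 5.4]
grip_width: 0.0384
```

```bash
python3 -c "
from h import *
rows((.585,.0075,.25,2.4),(.585,.0075,.182,-.2))"
```

```text
t 11.5 pos [0.5852 0.0069 0.1813] yaw 0.889 q6 -0.94 F [ 0.9 -6.2  5.4] Mz [-1.263 -0.066 -0.005] w 0.0384
shift [0.03, -6.87, 0.05] turn -1.511
shift [0.03, -0.07, 0.05] turn 1.089
```

jog_arm(
  targets=[
    [4.8,[0,0,0],0],
    [4.8,[0,0,0],0],
    [4.8,[0,-0.1,0],-0.12],
    [4.8,[0,-0.1,0],-0.22],
    [3.0,[0,-0.1,0],-0.22],
    [3.0,[0,-0.1,0],-0.22],
    [3.0,[0,-0.1,0],-0.22],
    [3.0,[0,-0.1,0],-0.22],
    [3.0,[0,-0.1,0],-0.22],
  ],
)

```text
time_s: 12.4
ee_pos: [0.5847, 0.0078, 0.1814]
eef_rot: [-1.57, 0.0, 1.115]
force: [-2.2, -3.3, 0.3]
grip_width: 0.0369
```

```bash
python3 -c "
from h import *
rows((.585,.0075,.25,2.4),(.585,.0075,.182,-.2))"
```

```text
t 12.4 pos [0.5847 0.0078 0.1814] yaw 1.115 q6 -1.16 F [-2.2 -3.3  0.3] Mz [-0.427  0.318 -0.072] w 0.0369
shift [-0.01, -6.86, -0.04] turn -1.285
shift [-0.01, -0.06, -0.04] turn 1.315
```

jog_arm(
  targets=[
    [3.0,[0,0,0],0.1],
    [3.0,[0,0.01,0],0.22],
  ],
)

```text
time_s: 12.6
ee_pos: [0.5846, 0.0074, 0.1814]
eef_rot: [-1.571, 0.001, 0.892]
force: [-2.5, -4.9, -0.0]
grip_width: 0.0355
```

```bash
python3 -c "
from h import *
rows((.585,.0075,.25,2.4),(.585,.0075,.182,-.15))"
```

```text
t 12.6 pos [0.5846 0.0074 0.1814] yaw 0.892 q6 -0.94 F [-2.5 -4.9 -0. ] Mz [-0.922  0.386  0.084] w 0.0355
shift [0.03, -6.86, -0.02] turn -1.508
shift [0.03, -0.06, -0.02] turn 1.042
```

Aligned (35.5 mm) and it isn't stopped yet. I'll go on past the next candidate stop angle.

jog_arm(
  targets=[
    [3.0,[0,0.01,0],0.14],
    [3.0,[0,0.02,0],0.28],
    [3.0,[0,0.03,0],0.42],
    [3.0,[0,0.04,0],0.56],
    [3.0,[0,0.04,0],0.7],
    [3.0,[0,0.05,0],0.84],
    [3.0,[0,0.06,0],0.95],
    [3.0,[0,0.07,0],1.04],
  ],
)

```text
time_s: 13.4
ee_pos: [0.5848, 0.0075, 0.1807]
eef_rot: [-1.571, -0.0, -0.149]
force: [-0.8, -5.4, -0.3]
grip_width: 0.0357
```

```bash
python3 -c "
from h import *
rows((.585,.0075,.25,2.4),(.585,.0075,.182,-1.2))"
```

```text
t 13.4 pos [0.5848 0.0075 0.1807] yaw -0.149 q6 0.1 F [-0.8 -5.4 -0.3] Mz [-1.013  0.166  0.041] w 0.0357
shift [0.02, -6.93, 0.01] turn -2.549
shift [0.02, -0.13, 0.01] turn 1.051
```

jog_arm(
  targets=[
    [3.0,[0,0.01,0],0.14],
    [3.0,[0,0.02,0],0.28],
    [3.0,[0,0.03,0],0.42],
    [3.0,[0,0.04,0],0.56],
    [3.0,[0,0.04,0],0.7],
    [3.0,[0,0.05,0],0.84],
    [3.0,[0,0.06,0],0.95],
    [3.0,[0,0.07,0],1.05],
  ],
)

```text
time_s: 14.2
ee_pos: [0.5849, 0.0073, 0.1801]
eef_rot: [-1.571, -0.001, -1.199]
force: [1.0, -6.6, 0.0]
grip_width: 0.0358
```

```bash
python3 -c "
from h import *
rows((.585,.0075,.25,2.4),(.585,.0075,.182,-2.25))"
```

```text
t 14.2 pos [0.5849 0.0073 0.1801] yaw -1.199 q6 1.15 F [ 1.  -6.6  0. ] Mz [-1.19   0.116  0.046] w 0.0358
shift [-0.02, -6.99, 0.01] turn -3.599
shift [-0.02, -0.19, 0.01] turn 1.051
```

jog_arm(
  targets=[
    [3.0,[0,0.01,0],0.14],
    [3.0,[0,0.02,0],0.28],
    [3.0,[0,0.03,0],0.42],
    [3.0,[0,0.04,0],0.56],
    [3.0,[0,0.04,0],0.7],
    [3.0,[0,0.05,0],0.84],
    [3.0,[0,0.06,0],0.95],
    [3.0,[0,0.07,0],1.05],
  ],
)

```text
time_s: 15.0
ee_pos: [0.5849, 0.0072, 0.1794]
eef_rot: [-1.57, -0.001, -2.249]
force: [-0.9, -6.5, 0.3]
grip_width: 0.0356
```

```bash
python3 -c "
from h import *
rows((.585,.0075,.25,2.4),(.585,.0075,.182,-2.25))"
```

```text
t 15.0 pos [0.5849 0.0072 0.1794] yaw -2.249 q6 2.2 F [-0.9 -6.5  0.3] Mz [-1.348  0.299  0.059] w 0.0356
shift [-0.03, -7.06, -0.01] turn -4.649
shift [-0.03, -0.26, -0.01] turn 0.001
```

jog_arm(
  targets=[
    [6,[0,0,0],0],
    [6,[0,0,0],0],
    [6,[0,0,0],0],
    [6,[0,0,0],-0.14],
    [6,[0,0,0],-0.29],
    [6,[0,0,0],-0.44],
    [6,[0,0,0],-0.59],
    [6,[0,0,0],-0.74],
    [6,[0,0,0],-0.89],
    [6,[0,0,0],-1.04],
  ],
)

```text
time_s: 16.0
ee_pos: [0.5848, 0.008, 0.1794]
eef_rot: [-1.571, 0.0, -1.196]
force: [1.1, -0.3, 0.3]
grip_width: 0.0599
```

jog_arm(
  targets=[
    [6,[0,0,0],-0.15],
    [6,[0,0,0],-0.3],
    [6,[0,0,0],-0.45],
    [6,[0,0,0],-0.6],
    [6,[0,0,0],-0.75],
    [6,[0,0,0],-0.9],
    [6,[0,0,0],-1.05],
    [6,[0,0,0],-1.2],
    [6,[0,0,0],-1.35],
    [6,[0,0,0],-1.5],
  ],
)

```text
time_s: 17.0
ee_pos: [0.5848, 0.0081, 0.1794]
eef_rot: [-1.571, -0.0, 0.304]
force: [0.3, 0.1, 0.8]
grip_width: 0.06
```

jog_arm(
  targets=[
    [6,[0,0,0],-0.15],
    [6,[0,0,0],-0.3],
    [6,[0,0,0],-0.45],
    [6,[0,0,0],-0.6],
    [3,[0,0,0],-0.6],
    [3,[0,0,0],-0.6],
    [3,[0,0,0],-0.6],
    [3,[0,0,0],-0.6],
    [3,[0,0,0],-0.6],
    [3,[0,0,0],-0.6],
  ],
)

```text
time_s: 18.0
ee_pos: [0.5845, 0.0075, 0.1794]
eef_rot: [-1.57, 0.001, 0.895]
force: [-2.4, -3.9, 2.1]
grip_width: 0.0356
```

```bash
python3 -c "
from h import *
rows((.585,.0075,.25,2.4),(.585,.0075,.182,-.15))"
```

```text
t 18.0 pos [0.5845 0.0075 0.1794] yaw 0.895 q6 -0.94 F [-2.4 -3.9  2.1] Mz [-0.632  0.794 -0.046] w 0.0356
shift [0.03, -7.06, -0.04] turn -1.505
shift [0.03, -0.26, -0.04] turn 1.045
```

jog_arm(
  targets=[
    [3.0,[0,0.01,0],0.14],
    [3.0,[0,0.02,0],0.28],
    [3.0,[0,0.03,0],0.42],
    [3.0,[0,0.04,0],0.56],
    [3.0,[0,0.04,0],0.7],
    [3.0,[0,0.05,0],0.84],
    [3.0,[0,0.06,0],0.95],
    [3.0,[0,0.07,0],1.05],
  ],
)

```text
time_s: 18.8
ee_pos: [0.5848, 0.0076, 0.1787]
eef_rot: [-1.571, -0.0, -0.159]
force: [-1.0, -3.0, 0.9]
grip_width: 0.0357
```

```bash
python3 -c "
from h import *
rows((.585,.0075,.25,2.4),(.585,.0075,.182,-1.2))"
```

```text
t 18.8 pos [0.5848 0.0076 0.1787] yaw -0.159 q6 0.11 F [-1.  -3.   0.9] Mz [-0.574  0.222  0.072] w 0.0357
shift [0.02, -7.13, -0.01] turn -2.559
shift [0.02, -0.33, -0.01] turn 1.041
```

jog_arm(
  targets=[
    [3.0,[0,0.01,0],0.14],
    [3.0,[0,0.02,0],0.28],
    [3.0,[0,0.03,0],0.42],
    [3.0,[0,0.04,0],0.56],
    [3.0,[0,0.04,0],0.7],
    [3.0,[0,0.05,0],0.84],
    [3.0,[0,0.06,0],0.95],
    [3.0,[0,0.07,0],1.04],
  ],
)

```text
time_s: 19.6
ee_pos: [0.5854, 0.0076, 0.1783]
eef_rot: [-1.569, -0.001, -1.199]
force: [2.1, -2.7, 0.3]
grip_width: 0.037
```

```bash
python3 -c "
from h import *
rows((.585,.0075,.25,2.4),(.585,.0075,.182,-2.25))"
```

```text
t 19.6 pos [0.5854 0.0076 0.1783] yaw -1.199 q6 1.15 F [ 2.1 -2.7  0.3] Mz [-0.643 -0.26   0.675] w 0.037
shift [-0.01, -7.17, -0.04] turn -3.599
shift [-0.01, -0.37, -0.04] turn 1.051
```

jog_arm(
  targets=[
    [7,[0,0,0],-0.1],
    [7,[0,0,0],-0.1],
    [7,[0,0,0],-0.1],
    [7,[0,0,0],-0.1],
    [7,[0,-4,0],-0.1],
    [7,[0,-7,0],-0.1],
  ],
)

```text
time_s: 20.2
ee_pos: [0.5847, 0.0079, 0.2494]
eef_rot: [-1.571, 0.0, -1.095]
force: [-0.2, -0.8, 0.9]
grip_width: 0.0697
```

```bash
python3 -c "
from h import *
rows((.5793,-.1672,.25,1.55),(.5793,-.1672,.181,1.55))"
```

```text
t 20.2 pos [0.5847 0.0079 0.2494] yaw -1.095 q6 1.05 F [-0.2 -0.8  0.9] Mz [-0.038  0.14   0.   ] w 0.0697
shift [15.32, -0.06, -8.5] turn -2.645
shift [15.32, 6.84, -8.5] turn -2.645
```

jog_arm(
  targets=[
    [7,[4,-0.1,-2.2],-0.15],
    [7,[8,-0.1,-4.4],-0.3],
    [7,[12,-0.1,-6.5],-0.45],
    [7,[15.3,-0.1,-8.5],-0.6],
    [7,[15.3,-0.1,-8.5],-0.75],
    [7,[15.3,-0.1,-8.5],-0.9],
    [7,[15.3,-0.1,-8.5],-1.05],
    [7,[15.3,-0.1,-8.5],-1.2],
    [7,[15.3,-0.1,-8.5],-1.35],
    [7,[15.3,-0.1,-8.5],-1.5],
  ],
)

```text
time_s: 21.2
ee_pos: [0.5795, -0.1671, 0.2489]
eef_rot: [-1.571, 0.0, 0.394]
force: [-0.0, -0.4, 0.3]
grip_width: 0.0698
```

jog_arm(
  targets=[
    [7,[0,0,0],-1.145],
    [7,[0,0,0],-1.145],
    [7,[0,0,0],-1.145],
    [7,[0,0,0],-1.145],
    [7,[0,0,0],-1.145],
    [7,[0,0,0],-1.145],
    [7,[0,0,0],-1.145],
    [7,[0,0,0],-1.145],
    [7,[0,0,0],-1.145],
  ],
)

```text
time_s: 22.1
ee_pos: [0.5795, -0.1671, 0.2489]
eef_rot: [-1.571, -0.0, 1.534]
force: [-0.4, -0.8, -0.7]
grip_width: 0.0702
```

```bash
python3 -c "
from h import *
rows((.5793,-.1672,.25,1.55),(.5793,-.1672,.181,1.55))"
```

```text
t 22.1 pos [ 0.5795 -0.1671  0.2489] yaw 1.534 q6 -1.88 F [-0.4 -0.8 -0.7] Mz [-0.021 -0.035  0.024] w 0.0702
shift [-0.01, -0.11, 0.02] turn -0.016
shift [-0.01, 6.79, 0.02] turn -0.016
```

jog_arm(
  targets=[
    [6,[0,3.5,0],0],
    [5.5,[0,6.8,0],0],
    [5.5,[0,6.8,0],0],
    [3.0,[0,6.8,0],0],
    [3.0,[0,6.8,0],0],
    [3.0,[0,6.8,0],0],
    [3.0,[0,6.8,0],0],
    [3.0,[0,6.8,0],0],
    [3.0,[0,6.8,0],0],
  ],
)

```text
time_s: 23.0
ee_pos: [0.5801, -0.1677, 0.1828]
eef_rot: [-1.574, 0.001, 1.533]
force: [-0.2, -2.5, 6.7]
grip_width: 0.0359
```

```bash
python3 -c "
from h import *
rows((.5793,-.1672,.25,1.55),(.5793,-.1672,.181,.9))"
```

```text
t 23.0 pos [ 0.5801 -0.1677  0.1828] yaw 1.533 q6 -1.88 F [-0.2 -2.5  6.7] Mz [-0.445  0.049  0.047] w 0.0359
shift [0.05, -6.72, 0.08] turn -0.017
shift [0.05, 0.18, 0.08] turn 0.633
```

jog_arm(
  targets=[
    [3.0,[0,-0.1,0],0.15],
    [3.0,[0,-0.08,0],0.3],
    [3.0,[0,-0.07,0],0.45],
    [3.0,[0,-0.06,0],0.63],
  ],
)

```text
time_s: 23.4
ee_pos: [0.5799, -0.1682, 0.1826]
eef_rot: [-1.574, 0.001, 0.927]
force: [1.1, -6.5, 0.3]
grip_width: 0.036
```

```bash
python3 -c "
from h import *
rows((.5793,-.1672,.25,1.55),(.5793,-.1672,.181,-.15))"
```

```text
t 23.4 pos [ 0.5799 -0.1682  0.1826] yaw 0.927 q6 -1.27 F [ 1.1 -6.5  0.3] Mz [-1.386 -0.167  0.098] w 0.036
shift [0.04, -6.74, 0.1] turn -0.623
shift [0.04, 0.16, 0.1] turn 1.077
```

jog_arm(
  targets=[
    [3.0,[0,0.01,0],0.14],
    [3.0,[0,0.02,0],0.28],
    [3.0,[0,0.03,0],0.42],
    [3.0,[0,0.04,0],0.56],
    [3.0,[0,0.04,0],0.7],
    [3.0,[0,0.05,0],0.84],
    [3.0,[0,0.06,0],0.96],
    [3.0,[0,0.07,0],1.06],
  ],
)

```text
time_s: 24.2
ee_pos: [0.5791, -0.1685, 0.1819]
eef_rot: [-1.573, -0.0, -0.132]
force: [-6.7, -8.7, 3.3]
grip_width: 0.0361
```

```bash
python3 -c "
from h import *
rows((.5793,-.1672,.25,1.55),(.5793,-.1672,.181,-1.2))"
```

```text
t 24.2 pos [ 0.5791 -0.1685  0.1819] yaw -0.132 q6 -0.21 F [-6.7 -8.7  3.3] Mz [-1.691  1.148  0.026] w 0.0361
shift [0.0, -6.81, 0.13] turn -1.682
shift [0.0, 0.09, 0.13] turn 1.068
```

jog_arm(
  targets=[
    [3.0,[0,0.01,0],0.14],
    [3.0,[0,0.02,0],0.28],
    [3.0,[0,0.03,0],0.42],
    [3.0,[0,0.04,0],0.56],
    [3.0,[0,0.04,0],0.7],
    [3.0,[0,0.05,0],0.84],
    [3.0,[0,0.06,0],0.96],
    [3.0,[0,0.07,0],1.07],
  ],
)

```text
time_s: 25.0
ee_pos: [0.5785, -0.168, 0.1811]
eef_rot: [-1.573, -0.0, -1.202]
force: [-12.3, -4.1, 7.0]
grip_width: 0.0355
```

```bash
python3 -c "
from h import *
rows((.5793,-.1672,.25,1.55),(.5793,-.1672,.181,-2.25))"
```

```text
t 25.0 pos [ 0.5785 -0.168   0.1811] yaw -1.202 q6 0.86 F [-12.3  -4.1   7. ] Mz [-0.903  2.453  0.017] w 0.0355
shift [-0.04, -6.89, 0.11] turn -2.752
shift [-0.04, 0.01, 0.11] turn 1.048
```

jog_arm(
  targets=[
    [3.0,[-0.03,-0.02,-0.07],0.14],
    [3.0,[-0.03,-0.01,-0.07],0.28],
    [3.0,[-0.03,0.0,-0.07],0.42],
    [3.0,[-0.03,0.01,-0.07],0.56],
    [3.0,[-0.03,0.02,-0.07],0.7],
    [3.0,[-0.03,0.03,-0.07],0.84],
    [3.0,[-0.03,0.04,-0.07],0.96],
    [3.0,[-0.03,0.04,-0.07],1.05],
  ],
)

```text
time_s: 25.8
ee_pos: [0.5784, -0.1671, 0.1805]
eef_rot: [-1.571, -0.0, -2.251]
force: [-4.4, -0.6, 2.4]
grip_width: 0.036
```

```bash
python3 -c "
from h import *
rows((.5793,-.1672,.25,1.55),(.5793,-.1672,.181,-2.25))"
```

```text
t 25.8 pos [ 0.5784 -0.1671  0.1805] yaw -2.251 q6 1.91 F [-4.4 -0.6  2.4] Mz [0.066 1.013 0.057] w 0.036
shift [-0.05, -6.95, 0.07] turn -3.801
shift [-0.05, -0.05, 0.07] turn -0.001
```

jog_arm(
  targets=[
    [6,[0,0,0],0],
    [6,[0,0,0],0],
    [6,[0,0,0],0],
    [6,[0,0,0],-0.14],
    [6,[0,0,0],-0.29],
    [6,[0,0,0],-0.44],
    [6,[0,0,0],-0.59],
    [6,[0,0,0],-0.74],
    [6,[0,0,0],-0.89],
    [6,[0,0,0],-1.04],
  ],
)

```text
time_s: 26.8
ee_pos: [0.5788, -0.1671, 0.1798]
eef_rot: [-1.571, -0.0, -1.198]
force: [0.3, -0.6, -1.0]
grip_width: 0.0601
```

jog_arm(
  targets=[
    [6,[0,0,0],-0.15],
    [6,[0,0,0],-0.3],
    [6,[0,0,0],-0.45],
    [6,[0,0,0],-0.6],
    [6,[0,0,0],-0.75],
    [6,[0,0,0],-0.9],
    [6,[0,0,0],-1.05],
    [6,[0,0,0],-1.2],
    [6,[0,0,0],-1.35],
    [6,[0,0,0],-1.5],
  ],
)

```text
time_s: 27.8
ee_pos: [0.5788, -0.1671, 0.1798]
eef_rot: [-1.571, -0.0, 0.302]
force: [-0.3, -0.9, 0.3]
grip_width: 0.06
```

jog_arm(
  targets=[
    [6,[0,0,0],-0.15],
    [6,[0,0,0],-0.3],
    [6,[0,0,0],-0.45],
    [6,[0,0,0],-0.6],
    [3,[0,0,0],-0.6],
    [3,[0,0,0],-0.6],
    [3,[0,0,0],-0.6],
    [3,[0,0,0],-0.6],
    [3,[0,0,0],-0.6],
    [3,[0,0,0],-0.6],
  ],
)

```text
time_s: 28.8
ee_pos: [0.5786, -0.1672, 0.1798]
eef_rot: [-1.571, 0.0, 0.893]
force: [-2.8, -2.5, 1.2]
grip_width: 0.0359
```

jog_arm(
  targets=[
    [3.0,[0,0.01,0],0.14],
    [3.0,[0,0.02,0],0.28],
    [3.0,[0,0.03,0],0.42],
    [3.0,[0,0.04,0],0.56],
    [3.0,[0,0.04,0],0.7],
    [3.0,[0,0.05,0],0.84],
    [3.0,[0,0.06,0],0.95],
    [3.0,[0,0.07,0],1.04],
  ],
)

```text
time_s: 29.6
ee_pos: [0.5792, -0.1671, 0.1792]
eef_rot: [-1.571, -0.001, -0.151]
force: [2.2, -1.2, -0.7]
grip_width: 0.0361
```

```bash
python3 -c "
from h import *
rows((.5793,-.1672,.25,2.4),(.5793,-.1672,.182,-1.2))"
```

```text
t 29.6 pos [ 0.5792 -0.1671  0.1792] yaw -0.151 q6 -0.19 F [ 2.2 -1.2 -0.7] Mz [-0.223 -0.494  0.024] w 0.0361
shift [0.01, -7.08, -0.01] turn -2.551
shift [0.01, -0.28, -0.01] turn 1.049
```

Not stopped yet, so continue.

jog_arm(
  targets=[
    [3.0,[0,0.01,0],0.14],
    [3.0,[0,0.02,0],0.28],
    [3.0,[0,0.03,0],0.42],
    [3.0,[0,0.04,0],0.56],
    [3.0,[0,0.04,0],0.7],
    [3.0,[0,0.05,0],0.84],
    [3.0,[0,0.06,0],0.95],
    [3.0,[0,0.07,0],1.05],
  ],
)

```text
time_s: 30.4
ee_pos: [0.5796, -0.1674, 0.1787]
eef_rot: [-1.569, -0.002, -1.2]
force: [3.7, -3.8, 1.1]
grip_width: 0.0368
```

```bash
python3 -c "
from h import *
rows((.5793,-.1672,.25,2.4),(.5793,-.1672,.182,-1.2))"
```

```text
t 30.4 pos [ 0.5796 -0.1674  0.1787] yaw -1.2 q6 0.86 F [ 3.7 -3.8  1.1] Mz [-0.629 -0.718  0.695] w 0.0368
shift [-0.03, -7.13, -0.02] turn -3.6
shift [-0.03, -0.33, -0.02] turn -0.0
```

jog_arm(
  targets=[
    [7,[0,0,0],-0.1],
    [7,[0,0,0],-0.1],
    [7,[0,0,0],-0.1],
    [7,[0,0,0],-0.1],
    [7,[0,-4,0],-0.1],
    [7,[0,-7,0],-0.1],
  ],
)

```text
time_s: 31.0
ee_pos: [0.5787, -0.1671, 0.2498]
eef_rot: [-1.571, 0.0, -1.097]
force: [-0.1, 0.1, -0.4]
grip_width: 0.0702
```

```bash
python3 -c "
from h import *
rows((.33,-.182,.22,-1.604),(.33,-.182,.035,-1.604))"
```

```text
t 31.0 pos [ 0.5787 -0.1671  0.2498] yaw -1.097 q6 0.76 F [-0.1  0.1 -0.4] Mz [-0.053  0.164  0.059] w 0.0702
shift [-10.01, 2.98, -22.82] turn 0.507
shift [-10.01, 21.48, -22.82] turn 0.507
```

jog_arm(
  targets=[
    [7,[-10,0,-22.8],0.507],
    [7,[-10,0,-22.8],0.507],
    [7,[-10,0,-22.8],0.507],
    [4,[-10,0,-22.8],0.507],
    [4,[-10,0,-22.8],0.507],
    [4,[-10,0,-22.8],0.507],
    [4,[-10,0,-22.8],0.507],
    [4,[-10,0,-22.8],0.507],
  ],
)

```text
time_s: 31.8
ee_pos: [0.331, -0.1825, 0.2485]
eef_rot: [-1.57, -0.0, -1.603]
force: [0.2, 0.3, -0.1]
grip_width: 0.0398
```

```bash
cat >> h.py <<'E'
def dishes(fn):
    d=snap('top',fn);P=cloud(d);X,Y,Z=P[...,0],P[...,1],P[...,2];I=d['img'].astype(int)
    w=(X>.3)&(X<.7)&(abs(Y)<.4)&(Z>.042)&(Z<.056)&(I[...,0]>110)&(abs(I[...,0]-I[...,2])<50)
    k,L,s,c=cv2.connectedComponentsWithStats(cv2.dilate(w.astype(np.uint8),np.ones((3,3))))
    from scipy.optimize import least_squares
    for i in range(1,k):
        p=P[(L==i)&w][:,:2]
        if len(p)>25:
            f=least_squares(lambda q:np.hypot(*(p-q).T)-.0575,p.mean(0),loss='soft_l1',f_scale=.002)
            print('dish',len(p),f.x.round(4),'rms',np.sqrt((f.fun**2).mean()).round(4))
    return d
E
python3 -c "
from h import *
dishes('t2')
rows((.33,-.182,.22,-1.604),(.33,-.182,.035,-1.604))"
```

```text
dish 191 [ 0.439  -0.0093] rms 0.0016
dish 199 [0.4349 0.1888] rms 0.0016
dish 190 [ 0.4313 -0.1786] rms 0.0016
t 31.9 pos [ 0.3311 -0.1824  0.2483] yaw -1.603 q6 1.0 F [-0.4  0.7 -0.8] Mz [-0.053  0.119  0.002] w 0.0401
shift [-0.04, 2.83, -0.11] turn 0.001
shift [-0.04, 21.33, -0.11] turn 0.001
```

View pics/t2.png

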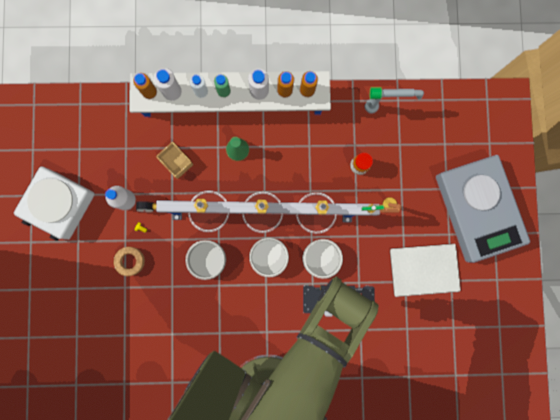

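jog_arm(
  targets=[
    [4,[-0.3,5,0],0],
    [4,[-0.3,10,0],0],
    [4,[-0.3,15,0],0],
    [4,[-0.3,19,0],0],
    [4,[-0.3,21.3,0],0],
    [4,[-0.3,21.3,0],0],
  ],
)

```text
time_s: 32.45
ee_pos: [0.3295, -0.1782, 0.0327]
eef_rot: [-1.576, 0.003, -1.602]
force: [0.3, 0.6, -0.4]
grip_width: 0.04
```

```bash
python3 -c "
from h import *
rows((.3667,-.1765,.035,-1.604),(.5044,-.1661,.035,-1.604))"
```

```text
t 32.5 pos [ 0.3295 -0.1782  0.0327] yaw -1.602 q6 1.01 F [ 0.3  0.6 -0.4] Mz [-0.014  0.19   0.012] w 0.04
shift [-0.29, -0.23, 3.71] turn 0.002
shift [-1.76, -0.23, 17.44] turn 0.002
```

jog_arm(
  targets=[
    [4,[-0.1,0,2.0],0],
    [4,[-0.3,0,3.7],0],
    [4,[-0.5,0,5.5],0],
    [4,[-0.7,0,7.5],0],
    [4,[-0.9,0,9.5],0],
    [4,[-1.1,0,11.5],0],
    [4,[-1.3,0,13.5],0],
    [4,[-1.5,0,15.2],0],
    [4,[-1.65,0,16.5],0],
    [4,[-1.75,0,17.4],0],
  ],
)

```text
time_s: 33.45
ee_pos: [0.5063, -0.1673, 0.0365]
eef_rot: [-1.57, -0.0, -1.602]
force: [-1.9, -1.7, 1.5]
grip_width: 0.04
```

```bash
python3 -c "
from h import *
d=dishes('t3');cv2.imwrite('pics/t3c.png',cv2.resize(d['img'][170:330,180:400,::-1],(770,560),interpolation=cv2.INTER_CUBIC))
d=snap('scene','s3');cv2.imwrite('pics/s3c.png',cv2.resize(d['img'][130:290,150:400,::-1],(780,500),interpolation=cv2.INTER_CUBIC))
rows((.5144,-.1654,.035,-1.604))"
```

```text
dish 60 [ 0.5722 -0.1642] rms 0.0016
dish 191 [ 0.439  -0.0093] rms 0.0016
dish 197 [0.4349 0.1886] rms 0.0016
t 33.5 pos [ 0.506  -0.1673  0.0362] yaw -1.602 q6 1.21 F [-0.2 -0.6  0.8] Mz [ 0.011  0.1   -0.061] w 0.0397
shift [-0.22, 0.12, 0.83] turn 0.002
```

View pics/s3c.png

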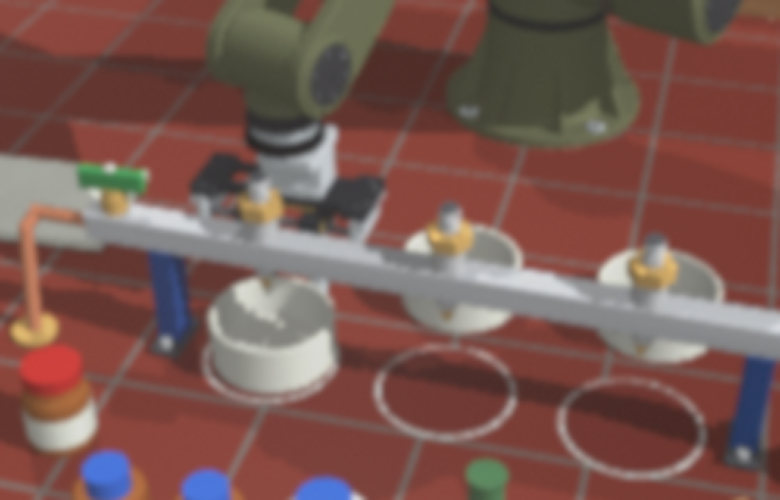

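Dish 3 sits almost on its ring, about 7 mm short. I'll push a little more and then back off.

jog_arm(
  targets=[
    [4,[0.1,0,0.3],0],
    [4,[0.15,0,0.6],0],
    [4,[0.15,0,0.7],0],
    [4,[0.15,0,0.7],0],
    [4,[0.1,0,-1],0],
    [4,[0.1,0,-4],0],
    [4,[0.1,-4,-8],0],
    [4,[0.1,-8,-13],0],
    [4,[0.1,-10,-17],0],
    [4,[0.1,-10,-18],0],
  ],
)

```text
time_s: 34.55
ee_pos: [0.3232, -0.1627, 0.1373]
eef_rot: [-1.568, -0.002, -1.604]
force: [0.1, -1.6, 0.8]
grip_width: 0.0402
```

```bash
python3 -c "
from h import *
dishes('t4')
rows((.335,-.0115,.137,-1.604),(.335,-.0115,.035,-1.604))"
```

```text
dish 64 [ 0.5779 -0.1661] rms 0.0016
dish 86 [ 0.5787 -0.1664] rms 0.0015
dish 191 [ 0.439  -0.0093] rms 0.0016
dish 193 [0.4351 0.1887] rms 0.0016
t 34.6 pos [ 0.3218 -0.1625  0.1373] yaw -1.604 q6 1.03 F [ 0.7 -1.5  0.3] Mz [-0.03   0.101 -0.035] w 0.0404
shift [-15.14, 0.03, 0.83] turn 0.0
shift [-15.14, 10.23, 0.83] turn 0.0
```

jog_arm(
  targets=[
    [4,[-5,0,0.8],0],
    [4,[-10,0,0.8],0],
    [4,[-15.1,0,0.8],0],
    [4,[-15.1,3,0.8],0],
    [4,[-15.1,7,0.8],0],
    [4,[-15.1,10.2,0.8],0],
    [4,[-15.1,10.2,0.8],0],
    [4,[-15.1,10.2,0.8],0],
  ],
)

```text
time_s: 35.4
ee_pos: [0.338, -0.0121, 0.034]
eef_rot: [-1.571, 0.0, -1.603]
force: [0.5, -1.0, 0.6]
grip_width: 0.0396
```

```bash
python3 -c "
from h import *
rows((.373,-.0072,.035,-1.604),(.519,.0096,.035,-1.604))"
```

```text
t 35.4 pos [ 0.338  -0.0121  0.034 ] yaw -1.603 q6 1.46 F [ 0.5 -1.   0.6] Mz [-0.042  0.125 -0.029] w 0.0396
shift [-0.6, -0.1, 3.49] turn 0.001
shift [-2.76, -0.1, 18.02] turn 0.001
```

jog_arm(
  targets=[
    [4,[-0.5,0,2.0],0],
    [4,[-0.6,0,3.5],0],
    [4,[-0.9,0,5.5],0],
    [4,[-1.2,0,7.5],0],
    [4,[-1.5,0,9.5],0],
    [4,[-1.8,0,11.5],0],
    [4,[-2.1,0,13.5],0],
    [4,[-2.4,0,15.3],0],
    [4,[-2.6,0,16.8],0],
    [4,[-2.7,0,17.5],0],
  ],
)

```text
time_s: 36.4
ee_pos: [0.5152, 0.0092, 0.0357]
eef_rot: [-1.568, -0.0, -1.603]
force: [-2.9, -0.4, 1.4]
grip_width: 0.0398
```

```bash
python3 -c "
from h import *
dishes('t5')
rows((.519,.0096,.035,-1.604))"
```

```text
dish 61 [0.5806 0.0103] rms 0.0015
dish 69 [ 0.5778 -0.1659] rms 0.0015
dish 84 [ 0.5785 -0.1662] rms 0.0015
dish 201 [0.4352 0.1887] rms 0.0016
t 36.5 pos [0.5155 0.0092 0.0354] yaw -1.603 q6 1.55 F [-0.8 -0.2  0.8] Mz [-0.015  0.209 -0.029] w 0.0397
shift [-0.05, 0.04, 0.35] turn 0.001
```

jog_arm(
  targets=[
    [4,[0.15,0,0.2],0],
    [4,[0.2,0,0.4],0],
    [4,[0.2,0,0.4],0],
    [4,[0.2,0,0.4],0],
    [4,[0.1,0,-1],0],
    [4,[0.1,0,-4],0],
    [4,[0.1,-4,-8],0],
    [4,[0.1,-8,-13],0],
    [4,[0.1,-10,-17],0],
    [4,[0.1,-10,-18],0],
  ],
)

```text
time_s: 37.45
ee_pos: [0.3318, 0.0142, 0.135]
eef_rot: [-1.568, -0.0, -1.603]
force: [0.8, -0.7, 0.8]
grip_width: 0.0397
```

```bash
python3 -c "
from h import *
rows((.337,.192,.137,-1.604),(.337,.192,.035,-1.604))"
```

```text
t 37.5 pos [0.3318 0.0142 0.135 ] yaw -1.603 q6 1.54 F [ 0.8 -0.7  0.8] Mz [-0.02   0.134 -0.026] w 0.0397
shift [-17.79, -0.2, -0.06] turn 0.001
shift [-17.79, 10.0, -0.06] turn 0.001
```

jog_arm(
  targets=[
    [4,[-5,0,0],0],
    [4,[-10,0,0],0],
    [4,[-14.5,0,0],0],
    [4,[-17.8,0,0],0],
    [4,[-17.8,4,0],0],
    [4,[-17.8,7,0],0],
    [4,[-17.8,10,0],0],
    [4,[-17.8,10,0],0],
    [4,[-17.8,10,0],0],
  ],
)

```text
time_s: 38.35
ee_pos: [0.3395, 0.192, 0.034]
eef_rot: [-1.571, -0.0, -1.603]
force: [-0.5, -0.6, 0.2]
grip_width: 0.0403
```

```bash
python3 -c "
from h import *
dishes('t6')
rows((.369,.1908,.035,-1.604),(.5245,.1846,.035,-1.604))"
```

```text
dish 68 [0.5829 0.0092] rms 0.0017
dish 69 [ 0.5779 -0.1662] rms 0.0016
dish 82 [0.5841 0.0089] rms 0.0015
dish 83 [ 0.5788 -0.1661] rms 0.0016
dish 170 [0.435  0.1887] rms 0.0016
t 38.4 pos [0.3399 0.1922 0.0346] yaw -1.603 q6 2.02 F [-0.2  0.5 -0.8] Mz [-0.016  0.109  0.029] w 0.0398
shift [0.05, -0.04, 2.91] turn 0.001
shift [0.16, -0.04, 18.47] turn 0.001
```

Dishes 2 and 3 are centred to within about 2 mm. Now I'll push dish 1.

jog_arm(
  targets=[
    [4,[0,0,1.5],0],
    [4,[0.05,0,3],0],
    [4,[0.05,0,5],0],
    [4,[0.1,0,7.2],0],
    [4,[0.1,0,9.4],0],
    [4,[0.1,0,11.6],0],
    [4,[0.1,0,13.8],0],
    [4,[0.15,0,15.8],0],
    [4,[0.15,0,17.2],0],
    [4,[0.15,0,17.9],0],
  ],
)

```text
time_s: 39.4
ee_pos: [0.5197, 0.1847, 0.0353]
eef_rot: [-1.569, 0.001, -1.604]
force: [-3.0, -0.3, 1.6]
grip_width: 0.0397
```

```bash
python3 -c "
from h import *
dishes('t7')
rows((.5245,.1846,.035,-1.604))"
```

```text
dish 66 [0.5831 0.009 ] rms 0.0016
dish 58 [0.5845 0.1849] rms 0.0017
dish 65 [ 0.5781 -0.1664] rms 0.0015
dish 83 [0.584 0.009] rms 0.0015
dish 89 [ 0.5786 -0.1662] rms 0.0016
t 39.5 pos [0.5199 0.1847 0.035 ] yaw -1.604 q6 1.88 F [-0.3 -0.3  0.3] Mz [ 0.009  0.19  -0.009] w 0.0398
shift [-0.0, 0.0, 0.46] turn 0.0
```

jog_arm(
  targets=[
    [4,[0.1,0,0.3],0],
    [4,[0.15,0,0.5],0],
    [4,[0.15,0,0.5],0],
    [4,[0.15,0,0.5],0],
    [4,[0.1,0,-1],0],
    [4,[0.1,0,-4],0],
    [4,[0.1,-4,-8],0],
    [5,[0.1,-9,-12],0],
    [6,[0.1,-14,-14],0],
    [6,[0.1,-19,-14],0],
  ],
)

```text
time_s: 40.45
ee_pos: [0.3791, 0.188, 0.2028]
eef_rot: [-1.572, -0.001, -1.602]
force: [0.2, 0.5, -0.2]
grip_width: 0.0589
```

```bash
python3 -c "
from h import *
d=dishes('t8');cv2.imwrite('pics/t8c.png',cv2.resize(d['img'][170:270,150:430,::-1],(784,280),interpolation=cv2.INTER_CUBIC))
e=snap('scene','s8');cv2.imwrite('pics/s8c.png',np.vstack([cv2.imread('pics/t8c.png'),cv2.resize(e['img'][160:270,150:430,::-1],(784,308),interpolation=cv2.INTER_CUBIC)]))
P=cloud(d);I=d['img'].astype(int)
m=(I[...,1]>I[...,0]+40)&(P[...,2]>.165)&(P[...,2]<.205)&(P[...,1]<-.2);q=P[m];print(len(q),q.mean(0),cv2.minAreaRect(q[:,:2].astype(np.float32)))
print(np.percentile(q[:,2],[5,50,95]))
K=(I[...,0]>I[...,2]+50)&(I[...,1]>I[...,2]+25)&(P[...,2]>.165)&(P[...,2]<.196)
for y in(.1825,.0075,-.1675):
    k=K&(abs(P[...,1]-y)<.03);print('nut',np.percentile(P[k][:,2],[30,50,70]).round(4))
rows()"
```

```text
dish 66 [0.5883 0.1836] rms 0.0017
dish 70 [0.5832 0.009 ] rms 0.0017
dish 69 [ 0.5778 -0.1661] rms 0.0016
dish 86 [0.5893 0.1838] rms 0.0015
dish 84 [0.584 0.009] rms 0.0016
dish 87 [ 0.5787 -0.1662] rms 0.0016
64 [ 0.57431221 -0.31220819  0.18849989] ((0.5742111802101135, -0.311386376619339), (0.010708648711442947, 0.061718814074993134), 4.631457328796387)
[0.18261359 0.18924349 0.19302209]
nut [0.1822 0.1837 0.185 ]
nut [0.1816 0.1839 0.1853]
nut [0.1812 0.1838 0.1862]
t 40.5 pos [0.3826 0.1891 0.2075] yaw -1.602 q6 1.98 F [ 0.9  0.9 -0. ] Mz [-0.046  0.119  0.011] w 0.0599
```

View pics/s8c.png

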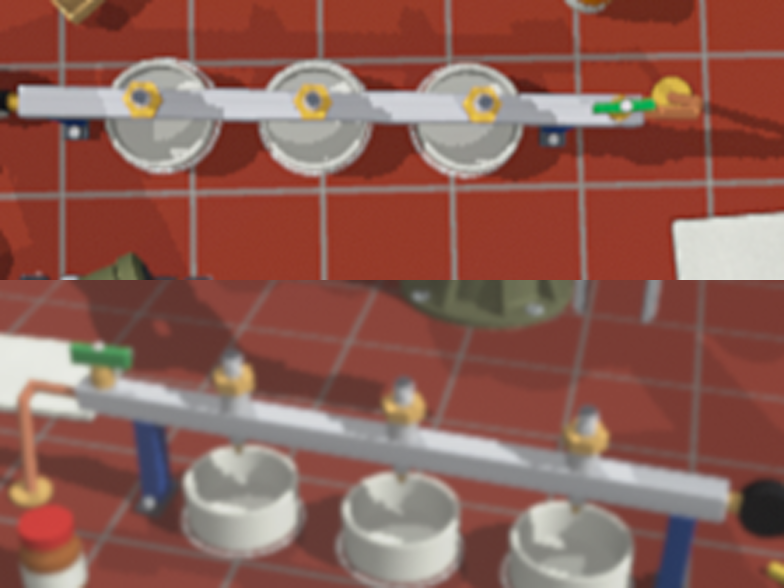

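All three dishes sit concentric on their rings (within about 2 mm) and all nut tops read 184 mm against 183 expected. The cock, at crop px (625,106), is still nearly shut, so I'll go and open it.

```bash
python3 -c "
from h import *
rows((.574,-.3135,.26,.05))"
```

```text
t 40.5 pos [0.3826 0.1891 0.2075] yaw -1.602 q6 1.98 F [ 0.9  0.9 -0. ] Mz [-0.046  0.119  0.011] w 0.0599
shift [49.63, -5.25, 20.71] turn -1.652
```

jog_arm(
  targets=[
    [6,[0,-5,0],0],
    [6,[5,-5.5,2],-0.15],
    [6,[10,-5.5,4],-0.3],
    [6,[15,-5.5,6],-0.45],
    [6,[20,-5.5,8],-0.6],
    [6,[25,-5.5,10],-0.75],
    [6,[30,-5.5,12],-0.9],
    [6,[35,-5.5,14],-1.05],
    [6,[39,-5.5,15],-1.2],
    [6,[43,-5.5,16],-1.35],
  ],
)

```text
time_s: 41.55
ee_pos: [0.5115, -0.1881, 0.2559]
eef_rot: [-1.571, 0.0, -0.407]
force: [0.5, 1.5, 0.2]
grip_width: 0.0599
```

```bash
python3 -c "
from h import *
rows((.574,-.3135,.26,.05),(.574,-.3135,.18,.05))"
```

```text
t 41.5 pos [ 0.5115 -0.1881  0.2559] yaw -0.407 q6 -0.01 F [0.5 1.5 0.2] Mz [-0.008  0.09  -0.019] w 0.0599
shift [10.7, -0.41, -9.04] turn -0.457
shift [10.7, 7.59, -9.04] turn -0.457
```

jog_arm(
  targets=[
    [6,[3.6,-0.4,-3],-0.15],
    [6,[7.2,-0.4,-6],-0.3],
    [6,[10.7,-0.4,-9],-0.45],
    [6,[10.7,-0.4,-9],-0.45],
    [6,[10.7,-0.4,-9],-0.45],
  ],
)

```text
time_s: 42.05
ee_pos: [0.573, -0.312, 0.2588]
eef_rot: [-1.57, 0.002, 0.035]
force: [0.0, 0.4, 0.3]
grip_width: 0.06
```

```bash
python3 -c "
from h import *
dishes('t9')
rows((.574,-.3135,.18,.05))"
```

```text
dish 69 [0.5882 0.1838] rms 0.0017
dish 67 [0.5831 0.0092] rms 0.0017
dish 66 [ 0.5778 -0.1663] rms 0.0015
dish 88 [0.5891 0.1836] rms 0.0016
dish 88 [0.5839 0.0089] rms 0.0016
dish 83 [ 0.5786 -0.1663] rms 0.0015
t 42.1 pos [ 0.573  -0.3111  0.2598] yaw 0.036 q6 -0.59 F [ 0.3  0.5 -0.4] Mz [-0.037  0.06   0.038] w 0.0595
shift [0.1, 7.98, -0.24] turn -0.014
```

jog_arm(
  targets=[
    [6,[0.05,4,-0.2],0],
    [5,[0.05,7.8,-0.2],0],
    [5,[0.05,7.8,-0.2],0],
    [0.5,[0.05,7.8,-0.2],0],
    [0.5,[0.05,7.8,-0.2],0],
    [0.5,[0.05,7.8,-0.2],0],
    [0.5,[0.05,7.8,-0.2],0],
    [0.5,[0.05,7.8,-0.2],0],
    [0.5,[0.05,7.8,-0.2],0],
    [0.5,[0.05,7.8,-0.2],0],
  ],
  grip_force=20,
)

```text
time_s: 43.1
ee_pos: [0.5743, -0.3136, 0.1838]
eef_rot: [-1.572, -0.002, 0.038]
force: [3.2, 0.7, 6.0]
grip_width: 0.0188
```

```bash
python3 -c "
from h import *
rows()"
```

```text
t 43.1 pos [ 0.5743 -0.3136  0.1838] yaw 0.038 q6 -0.59 F [3.2 0.7 6. ] Mz [ 0.091 -0.43   0.048] w 0.0188
```

jog_arm(
  targets=[
    [0.5,[0,0,0],0],
    [0.5,[0,0,0],0],
    [0.5,[0,0,0],0],
  ],
)

```text
time_s: 43.4
ee_pos: [0.5743, -0.3136, 0.1839]
eef_rot: [-1.572, -0.002, 0.038]
force: [1.8, 0.5, 6.0]
grip_width: 0.0186
```

jog_arm(
  targets=[
    [0.5,[0,0,0],-0.14],
    [0.5,[0,0,0],-0.28],
    [0.5,[0,0,0],-0.42],
    [0.5,[0,0,0],-0.56],
    [0.5,[0,0,0],-0.7],
    [0.5,[0,0,0],-0.84],
    [0.5,[0,0,0],-0.98],
    [0.5,[0,0,0],-1.12],
    [0.5,[0,0,0],-1.26],
    [0.5,[0,0,0],-1.4],
  ],
)

```text
time_s: 44.4
ee_pos: [0.5734, -0.3144, 0.1838]
eef_rot: [-1.571, 0.002, 1.443]
force: [-3.7, -4.1, 7.2]
grip_width: 0.0187
```

```bash
python3 -c "
from h import *
rows()"
```

```text
t 44.4 pos [ 0.5734 -0.3144  0.1838] yaw 1.443 q6 -2.0 F [-3.7 -4.1  7.2] Mz [-0.706  0.757 -0.01 ] w 0.0187
```

jog_arm(
  targets=[
    [3,[0,0,0],0],
    [3,[0,-0.6,0],0],
    [3,[0,-0.9,0],0],
    [0.5,[0,-0.9,0],0],
    [0.5,[0,-0.9,0],0],
    [0.5,[0,-0.9,0],0],
    [0.5,[0,-0.9,0],0],
    [0.5,[0,-0.9,0],0],
  ],
)

```text
time_s: 45.2
ee_pos: [0.5735, -0.3144, 0.1916]
eef_rot: [-1.571, 0.002, 1.437]
force: [-0.4, -6.0, -1.3]
grip_width: 0.012
```

```bash
python3 -c "
from h import *
rows()
d=snap('top','t10');e=snap('scene','s10');u,v=map(int,uv(e,(.574,-.314,.18)));u2,v2=map(int,uv(d,(.574,-.314,.18)))
f=lambda i,u,v:cv2.resize(i[v-45:v+35,u-50:u+50,::-1],(390,312),interpolation=cv2.INTER_CUBIC)
cv2.imwrite('pics/c10.png',np.hstack([f(e['img'],u,v),f(d['img'],u2,v2)]))"
```

```text
t 45.2 pos [ 0.5735 -0.3144  0.1916] yaw 1.437 q6 -1.99 F [-0.4 -6.  -1.3] Mz [-1.123  0.141 -0.013] w 0.012
```

View pics/c10.png

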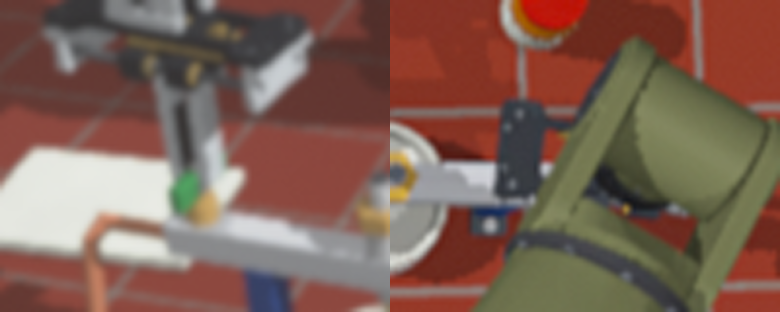

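It now grips the handle properly (12.0 mm, at left-hand px 185,190); before, the tips had closed on the brass hub. I'll turn it the rest of the way to the stop.

jog_arm(
  targets=[
    [0.5,[0,0,0],-0.07],
    [0.5,[0,0,0],-0.14],
    [0.5,[0,0,0],-0.2],
    [0.5,[0,0,0],-0.2],
  ],
)

```text
time_s: 45.7
ee_pos: [0.5732, -0.3145, 0.1916]
eef_rot: [-1.57, 0.001, 1.638]
force: [-2.1, -5.1, 0.9]
grip_width: 0.0121
```

```bash
python3 -c "
from h import *
rows()"
```

```text
t 45.7 pos [ 0.5732 -0.3145  0.1916] yaw 1.638 q6 -2.19 F [-2.1 -5.1  0.9] Mz [-1.107  0.585 -0.432] w 0.0121
```

jog_arm(
  targets=[
    [5,[0,0,0],0],
    [5,[0,0,0],0],
    [5,[0,0,0],0],
    [5,[0,-4,0],0],
    [5,[0,-8,0],0],
    [5,[0,-9,-4],0],
    [5,[0,-9,0],0],
    [5,[0,-9,0],0],
  ],
)

```text
time_s: 46.5
ee_pos: [0.5721, -0.3136, 0.2776]
eef_rot: [-1.565, -0.004, 1.637]
force: [-0.4, -0.4, 0.3]
grip_width: 0.0499
```

jog_arm(
  targets=[
    [5,[0,0,5],0],
    [5,[0,0,10],0],
    [5,[0,0,15],0],
    [5,[0,0,20],0],
    [5,[0,0,22],0],
    [5,[0,0,22],0],
  ],
)

```text
time_s: 47.1
ee_pos: [0.3525, -0.3283, 0.2829]
eef_rot: [-1.572, 0.002, 1.635]
force: [0.1, 0.0, 0.3]
grip_width: 0.0502
```

```bash
python3 -c "
from h import *
d=dishes('t11');e=snap('scene','s11')
P=cloud(d);I=d['img'].astype(int)
m=(I[...,1]>I[...,0]+40)&(P[...,2]>.165)&(P[...,2]<.205)&(P[...,1]<-.2);q=P[m];print(len(q),q.mean(0),cv2.minAreaRect(q[:,:2].astype(np.float32)))
cv2.imwrite('pics/c11.png',np.vstack([cv2.resize(d['img'][130:290,100:450,::-1],(700,320)),cv2.resize(e['img'][160:280,140:420,::-1],(700,280))]))
rows()"
```

```text
dish 67 [0.5883 0.1838] rms 0.0017
dish 71 [0.5831 0.0092] rms 0.0017
dish 68 [ 0.5779 -0.1661] rms 0.0016
dish 85 [0.5893 0.1839] rms 0.0015
dish 83 [0.5839 0.009 ] rms 0.0016
dish 87 [ 0.5785 -0.1663] rms 0.0015
82 [ 0.57320536 -0.31112576  0.1869325 ] ((0.5746428370475769, -0.31168144941329956), (0.010161207988858223, 0.061226196587085724), 87.86405181884766)
t 47.2 pos [ 0.3545 -0.3282  0.2824] yaw 1.637 q6 -2.46 F [0.7 0.2 0.6] Mz [0.025 0.022 0.019] w 0.0504
```

View pics/c11.png

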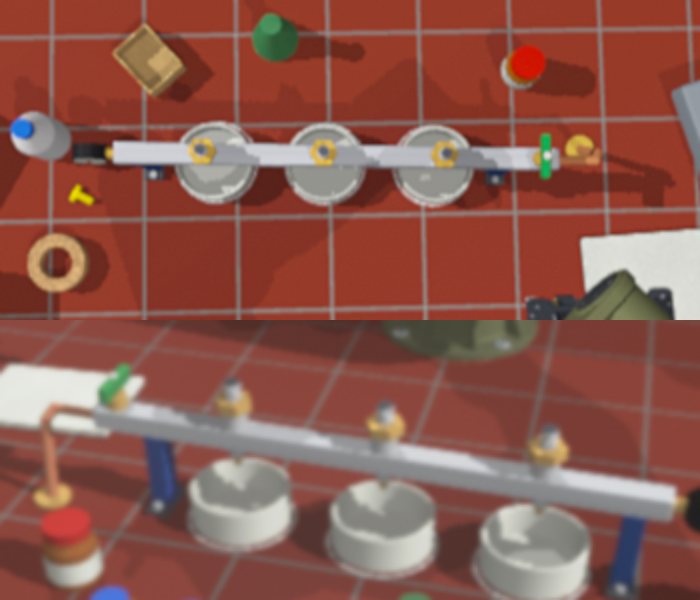

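```bash
python3 -c "
from h import *
print(ctrl.hand_in())"
```

```text
the job is handed in; nothing more can be done
None
```

The job is handed in at about 47 s of the 210 s allowed: the dishes are under their nozzles, the nuts are tight, and the green cock was opened last. The hand-in gave no verdict.

- **Nuts:** I ran all three down until each hit a clear stop, where the wrist torque jumped from under 0.1 to about 0.7 N m and the jaws spread slightly. The jaw angle at the stop matched the expected tight position. Before the cock was turned, all three nut tops read 183.7–183.9 mm, against 183 expected.
- **Dishes:** I slid all three across the bench with two spread fingers, without lifting them. In the last top view their centres were within about 3 mm of the nozzle axes (the limit is 15 mm), and no dish had been knocked aside.
- **Cock:** My first grip landed on the brass hub instead of the handle. I noticed the jaw width was wrong (18.7 mm instead of 12 mm) and raised the tool to regrip. I then turned the handle to its stop, and the last picture shows it square across the bar, about 90° from shut.
- **Arm and bystanders:** The arm is clear of everything. In the pictures the other items look unmoved; I did not measure their positions.

No final check failed or disagreed.

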